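# Dispense the slim blanks for laser marking

## Task

The dispenser in the stand holds two blanks with a follower block behind them. Turn its dial to the medium hole, the one that fits the blanks, then take the dispenser out, lay it down to change your grip, and tip it nose-down over the grey tray so that both blanks slide out into the tray while the follower stays inside. Finish with the dispenser let go, lying flat on the bench clear of the tray and the stand, and do not disturb the lens cap, screwdriver and focus block.

Things in the scene. Friction and masses are not known exactly. Their poses are not given: they have to be found in the camera images.
- dispenser: Upright aluminium box magazine, loose, about 0.5 kg full: 66 mm (x) by 36 mm (y) by 180 mm tall (z). Origin at the centre of its underside, z towards the dial end (the nose). It starts standing in the stand's socket, underside 6 mm above the bench; lift it straight up 40 mm to clear. It lies stably on its -x side (x axis up, origin then 33 mm above the bench).
- middle (a point): On the dispenser centre line, 90 mm from the foot, near its balance point; axes as the dispenser's. Inside is a slot 14 mm wide (y) from x = -28 to 0 mm; its -x wall leads to the outlet. To pour, the -x side must be underneath and the nose must point 45 to 75 degrees below level. Slippery inside (friction 0.15): blanks slide from 8 to 20 degrees; a little shake frees any that hang.
- dial (a joint): Round black dial, 92 mm across, 4 mm thick, over the dispenser's nose end. Rad, growing anticlockwise seen from above when standing. It has three round holes: at 0 the small one (8 mm) is over the outlet, at 1.25 the medium one (17 mm), at 2.5 the large one (27.5 mm). To pass a blank, be within 0.05 of 1.25. Range -0.6 to 3.1; it drags at 0.06 N m, stays where left, and starts at -0.2 to 0.5 rad.
- dial_grip (a point): On the dial's axis (13 mm to the +x side of the dispenser's centre line), 205.5 mm from the dispenser's foot and 20 mm above the dial's top face, in its grip bar: black, 26 mm long (x of this frame), 12 mm thick (y), 30 mm tall, standing on the dial's centre. The frame turns with the dial: its x is the dispenser's x turned by the dial's value.
- outlet (a point): Middle of the outlet at the nose end of the dispenser, 22 mm to the -x side of its centre line and 183.5 mm from its foot; axes as the dispenser's.
- slim_a: Steel marking blank, a rod 12 mm in diameter and 70 mm long, 25 g, one of two; starts standing hidden in the dispenser's slot, side by side with the other on top of the follower. Origin at the centre of one end, z along the rod.
- slim_b: The other blank, the same as slim_a.
- follower: Dark steel follower block of the dispenser, 22 by 12.5 by 25 mm, 50 g, loose at the bottom of the slot behind the blanks. It slides after them, is stopped by the small and medium holes but would fall out of the large one. Origin at the centre of its underside.
- tray: Open grey tray fixed to the bench, outside 240 mm (its x) by 180 mm (its y) by 32 mm tall, walls and floor 5 mm; origin at the centre of its underside.
- stand: Dark steel stand fixed to the bench: foot plate 150 mm (x) by 120 mm (y) by 6 mm with a rectangular socket 70 by 40 mm inside, walls 5 mm, top edge 34 mm above the bench. Origin at the centre of its underside, axes along those of the standing dispenser.
- lens_cap: Bystander: black round cap 72 mm across and 16 mm tall, origin at the centre of its underside.
- driver: Bystander: black-handled screwdriver 200 mm long lying on the bench along its x, crosswise beyond the free space between stand and tray, origin under its middle.
- focus_block: Bystander: steel block 60 by 40 by 50 mm tall, origin at the centre of its underside.
Things that resemble listed ones, but are neither listed nor needed, are in the scene too. What is meant by the stand is not purple, and is the smaller of those in its own colour.

How it is judged:
By the outcome, as a careful person would: the job done as asked, in the order asked, and still so for the second after the job is handed in, with the robot touching nothing.
It also fails if it takes over 69 s, if anything falls off the work surface, if the arm or the gripper's body presses on something with over 40 N, if the wrist force passes 120 N, or if a joint passes its speed limit or range.

## Robot

A 7-joint arm with a two-finger parallel gripper is mounted at the origin on the work surface. World frame = base frame: x ahead of the robot, y to its left, z up, the work surface at z = 0. Lengths are in m, angles in rad, forces in N, time in s.
With the tool pointing down it reaches from about 0.35 to 0.9 m from the base axis. Payload 7.2 kg.
Tool frame: the origin (TCP) lies midway between the tips of the shut fingers; the grasp point (between the pads) lies 19 mm behind it (robot.hold_point_z is the distance from the TCP to the grasp point, in m); z points along the fingers, y is the line along which they close (so a half turn about z gives the same grasp; the last joint's range is limited). The gripper opens to 85 mm and grips with 20 to 120 N. Pads are 22 mm wide; open, the fingers measure 114 mm over their backs; the gripper's body (76 mm by 85 mm) begins 54 mm behind the grasp point. The pads swing forward as they close: fully open they stand 13 mm farther back than shut.
Start: joints at [1.182, 0.411, -0.013, 1.596, 0.006, 1.134, -0.082], TCP at [0.197, -0.593, 0.231] pointing down, gripper open.
Joint ranges: [-2.95, 2.95], [-0.29, 1.99], [-1.47, 1.44], [0.14, 2.54], [-1.03, 4.17], [0.13, 1.85], [-2.86, 2.86]. Speed limits (rad/s): [2.39, 2.39, 3.01, 3.01, 3.14, 3.14, 3.14].

## Interface

Orientations are given as a rotation vector (axis times angle).
In Python, from rig import robot gives the robot as it stands.
- The arm moves only by the tool apply_moves, never from a script. Its argument "motion" is a list of rows, each a list of 3 entries, a list of its own where there are three numbers: the shift along the tool's x, y, z in cm, then the turn, a rotation vector about the tool's x, y, z in degrees, then the opening, from 0 (shut) to 1 (fully open). A call has 1 to 8 rows; each row shifts and turns the commanded pose from where the row before left it, along the tool's axes as they then stand; what a row does not reach is not made up. A row lasts 1/8 s, in which the tool goes at most 62.5 mm and 10.7 degrees, less where a joint would pass 70% of its speed; a pose out of reach is approached as far as the arm can. A call with a gripper value outside its range is refused whole. The fingers move at their own pace and stop on an object; "force" is the grip in N (left out, the last holds). Time passes only in rows, so rows that do not move let the fingers close. It gives the time, the measured TCP pose, the force, the opening and the grip force at its end, in the units of the state.
- robot.state(): the state, without advancing time (a new reading comes with each control period).
- robot.camera(name): name is "scene" or "side" or "wrist"; returns the picture (384x512x3 uint8, red, green, blue); there is no depth.
- robot.get_calibration(name): a dict with "fx", "fy", "cx", "cy" (pixels), "D" ([k1, k2, p1, p2, k3] as OpenCV has them; the pictures are not rectified), "eye" and "attitude" of the camera in the world; the wrist camera has in their place "mount" (4x4, takes a point from camera to tool coordinates, whose origin is the TCP and whose axes are the flange's). Camera axes: x right, y down, z forward; pixel columns grow to the right and rows downward; lengths in m; the calibration is good to about 2 mm. A picture is of the moment at which its call begins: read the wrist's pose just before it. get_calibration takes no time and is no camera call.
- robot.finish_job(): hands the job in; it is judged then, once.
Trained networks look in the newest picture that a camera, given by its name, has taken for a name from the list of things; names that differ only in an ending like _2 or _b are one class to them, and where a whole thing is asked for, a point or a joint stands for the part that bears it (a point fixed in the world has none). Each returns a list of dicts, best first, with "p" (0 to 1); they miss things now and then, are a little off and sometimes report something else, mostly with a low value. They report only what shows in the picture. A call takes as long as a camera call. They do not tell look-alikes from the thing itself.
- robot.masks_of(camera, thing): "pixels" (384x512 bool, what is visible of it) and "uv" ([column, row] in pixels, amid what is visible of it).
The state is a dict: "time_s": time; "joints": joint angles; "qvel": joint speeds; "tau": joint torques, N m; "position": TCP position; "eef_rot": TCP orientation; "wrist_force": force on the tool from outside, world axes, zero at the start; "wrist_torque": the same for the moment, N m; "finger_gap": opening from 0.0 (shut) to 1.0 (fully open); "grasp_force": force on a finger pad.
Only numpy, scipy, OpenCV 4.12 (cv2) and the standard library are available. Lean on these libraries where they do the work, as an engineer would, in place of code of your own. Each camera call takes 0.05 s, during which the arm holds its last target. There are 200 camera calls.

## Working session

There is one attempt and no reset: what is moved stays moved. The work goes in short steps, Python scripts to look and compute and a tool call to move; the robot and the scene stay as the last step left them, time stands still between calls to the robot, and variables do not carry over. Pictures are saved under pics/ and viewed, at most 10 in all, crops included, and the job is handed in when it is done.

Besides the shell and the picture viewer there is one more tool, called after ">>>" in YAML: its name, and indented under it one key for each argument. apply_moves: Moves the arm, as the interface text tells. Its arguments: {"type":"object","properties":{"motion":{"type":"array"},"force":{"type":"number"}},"required":["motion"]}

```bash
ls; mkdir -p pics; python3 - <<'E'
from rig import robot
import cv2,numpy as np
print(robot.state())
for c in ("scene","side"):
    im=robot.camera(c); cv2.imwrite(f"pics/{c}0.png",im[:,:,::-1])
    k=robot.get_calibration(c); print(c,k)
    for t in ("dispenser","dial","tray","stand","lens_cap","driver","focus_block"):
        for m in robot.masks_of(c,t):
            ys,xs=np.nonzero(m["pixels"]); print(t,round(m["p"],2),np.round(m["uv"]),len(xs),xs.min(),xs.max(),ys.min(),ys.max()) if len(xs) else 0
a=cv2.imread("pics/scene0.png");b=cv2.imread("pics/side0.png")
E
```

```text
pics
{'time_s': 0.0, 'joints': array([ 1.18177271,  0.41189042, -0.01271492,  1.59707268,  0.00560862,
        1.13428089, -0.08219791]), 'qvel': array([-4.32419591e-04,  3.25821513e-05,  9.25789365e-04,  7.63132636e-04,
        8.16110511e-04,  1.41143918e-03, -6.88675501e-04]), 'tau': array([-7.05352104e-04, -6.00625992e+01,  6.81813564e-01, -2.99406838e+01,
        1.37744896e-02,  1.06711590e-02, -4.91651221e-06]), 'position': array([ 0.19689254, -0.59264521,  0.23044724]), 'eef_rot': array([-3.09970038e+00, -5.01590540e-01,  5.92113670e-04]), 'wrist_force': array([ 0.82482117, -1.02363199, -0.04919208]), 'wrist_torque': array([-0.00622814, -0.01282211, -0.03615743]), 'grasp_force': 0.0, 'finger_gap': 0.9986047602436662}
scene {'fx': 415.89076641270987, 'fy': 415.89076641270987, 'cx': 251.27444845727715, 'cy': 192.46849568633723, 'D': array([-0.01166308,  0.        ,  0.        ,  0.        ,  0.        ]), 'eye': array([ 1.18777015, -0.56857813,  0.98655446]), 'attitude': array([-2.13980677, -0.85530643,  0.4222366 ])}
dispenser 0.88 [290. 181.] 1020 278 306 155 210
dial 0.73 [2
[... 300 characters left out ...]
7178959787, 'cx': 253.9775784983173, 'cy': 190.85766252220017, 'D': array([-0.03953533,  0.        ,  0.        ,  0.        ,  0.        ]), 'eye': array([0.42228968, 0.95561676, 0.61441759]), 'attitude': array([-0.13009627,  2.65405175, -1.57318006])}
dispenser 0.65 [243. 226.] 1495 221 261 200 274
dial 0.96 [239. 215.] 729 222 261 200 226
tray 0.65 [264. 171.] 1675 232 297 158 186
stand 0.68 [327. 297.] 2502 298 360 273 321
stand 0.65 [183. 355.] 5353 133 229 318 383
stand 0.6 [242. 280.] 1680 218 269 253 298
lens_cap 0.79 [193. 222.] 328 186 209 214 230
driver 0.71 [239. 226.] 1541 221 261 200 274
driver 0.5 [221. 200.] 132 218 230 195 213
focus_block 0.72 [199. 201.] 341 191 211 189 207
```

View pics/scene0.png

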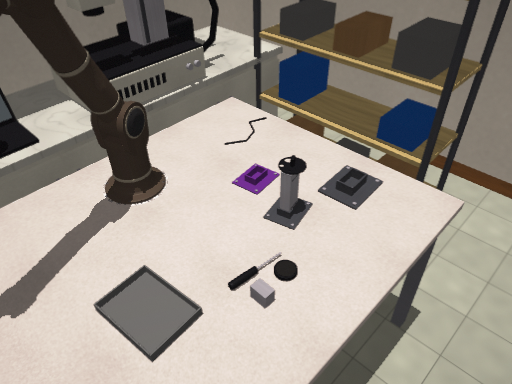

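View pics/side0.png

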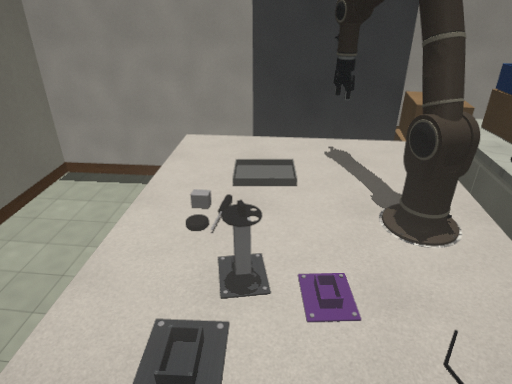

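Both pictures show the same layout. The dispenser stands in the dark, smaller stand (scene 290,211), the tray is at scene (148,310), and the driver, cap and focus block are around (260,275). I'll fit the poses by silhouette.

```bash
cat > h.py <<'E'
import numpy as np,cv2
from scipy.spatial.transform import Rotation as R
from scipy.optimize import minimize
from rig import robot
def cam(n,st=None):
    k=robot.get_calibration(n); K=np.array([[k['fx'],0,k['cx']],[0,k['fy'],k['cy']],[0,0,1.]])
    if 'eye' in k: Rc=R.from_rotvec(k['attitude']).as_matrix(); e=k['eye']
    else:
        Rt=R.from_rotvec(st['eef_rot']).as_matrix(); M=np.array(k['mount']); Rc=Rt@M[:3,:3]; e=Rt@M[:3,3]+st['position']
    return K,np.array(k['D']),Rc,np.array(e)
def proj(c,P):
    K,D,Rc,e=c; r=Rc.T
    return cv2.projectPoints(np.asarray(P,float).reshape(-1,1,3),cv2.Rodrigues(r)[0],-r@e,K,D)[0].reshape(-1,2)
def back(c,uv,z):
    K,D,Rc,e=c; u=cv2.undistortPoints(np.asarray(uv,float).reshape(-1,1,2),K,D).reshape(-1,2)
    d=np.c_[u,np.ones(len(u))]@Rc.T
    return e+d*((z-e[2])/d[:,2])[:,None]
def box(x0,x1,y0,y1,z0,z1): return np.array([[x,y,z] for x in(x0,x1) for y in(y0,y1) for z in(z0,z1)])
def disc(x,r,z0,z1): 
    a=np.arange(0,2*np.pi,.2); return np.array([[x+r*np.cos(t),r*np.sin(t),z] for t in a for z in(z0,z1)])
S=8
def render(c,parts,p):
    x,y,w=p; Rz=R.from_euler('z',w).as_matrix(); m=np.zeros((384*2,512*2),np.uint8)
    for P in parts:
        h=cv2.convexHull(proj(c,P@Rz.T+[x,y,0]).astype(np.float32)).reshape(-1,2)
        cv2.fillConvexPoly(m,np.round((h+.5)*2*16-8).astype(np.int32),1,shift=4)
    return m
def fit(obs,parts,p0s):
    big=[(c,cv2.resize(m.astype(np.uint8),None,fx=2,fy=2,interpolation=cv2.INTER_NEAREST)) for c,m in obs]
    def f(p):
        s=0
        for c,m in big:
            r=render(c,parts,p); s+=1-(r&m).sum()/max(1,(r|m).sum())
        return s/len(big)
    best=min((minimize(f,p0,method='Nelder-Mead',options=dict(initial_simplex=np.array([p0]+[np.add(p0,d) for d in np.diag([.02,.02,.15])]),xatol=1e-4,fatol=1e-5)) for p0 in p0s),key=lambda r:r.fun)
    return best.x,best.fun
STAND=[box(-.075,.075,-.06,.06,0,.006),box(-.04,.04,-.025,.025,.006,.034)]
DISP=[box(-.033,.033,-.018,.018,.006,.1855),disc(.013,.046,.1855,.1915),box(0,.026,-.006,.006,.19,.2215)]
TRAY=[box(-.12,.12,-.09,.09,0,.032)]
E
cat > a.py <<'E'
from h import *
C={};M={}
for n in("scene","side"):
    robot.camera(n); C[n]=cam(n)
    for t in("dispenser","dial","tray","stand","lens_cap","driver","focus_block"): M[n,t]=robot.masks_of(n,t)
def pick(n,t,uv):
    l=[m for m in M[n,t] if np.hypot(*(np.array(m['uv'])-uv))<25]
    return l[0]['pixels'] if l else np.zeros((384,512),bool)
U={n:pick(n,'stand',s)|pick(n,'dispenser',d)|pick(n,'dial',e) for n,s,d,e in(("scene",(291,211),(290,181),(296,167)),("side",(242,280),(243,226),(239,215)))}
g=back(C["scene"],[[291,214]],0)[0]; print(g,back(C["side"],[[242,275]],0))
for ns in(["scene","side"],["scene"],["side"]):
    print("stand",ns,fit([(C[n],U[n]) for n in ns],STAND+DISP,[(g[0],g[1],w) for w in np.arange(0,6.2,.5)]))
ms=[(n,m) for n,uv in(("scene",(148,310)),("side",(264,171))) if (m:=pick(n,'tray',uv)).any()]
g=back(C["scene"],[[148,312]],0)[0]; print([n for n,_ in ms])
print("tray",fit([(C[n],m) for n,m in ms],TRAY,[(g[0],g[1],w) for w in np.arange(0,3.1,.4)]))
for t in("lens_cap","driver","focus_block"):
    for n in("scene","side"):
        for m in M[n,t]:print(t,n,round(m['p'],2),back(C[n],[m['uv']],.01)[0].round(3))
print("driver px",back(C["scene"],[[230,287],[281,254]],.01).round(3))
E
python3 a.py
```

```text
[5.38865682e-01 2.75105807e-01 1.11022302e-16] [[0.52206576 0.28375496 0.        ]]
stand ['scene', 'side'] (array([0.52182749, 0.27998777, 1.79848698]), np.float64(0.07935229380728959))
stand ['scene'] (array([0.5191942 , 0.28431488, 1.82617142]), np.float64(0.08657383079348402))
stand ['side'] (array([0.52249905, 0.28057516, 1.78904417]), np.float64(0.06371681415929209))
['scene', 'side']
tray (array([ 0.51078124, -0.29907676,  0.07702132]), np.float64(0.03512629568190079))
lens_cap scene 0.66 [0.678 0.066 0.01 ]
lens_cap side 0.62 [0.69  0.085 0.01 ]
driver scene 0.57 [ 0.628 -0.032  0.01 ]
focus_block scene 0.86 [ 0.696 -0.043  0.01 ]
focus_block scene 0.45 [0.529 0.278 0.01 ]
focus_block side 0.6 [ 0.718 -0.056  0.01 ]
driver px [[ 0.615 -0.09   0.01 ]
 [ 0.64   0.106  0.01 ]]
```

```bash
cat > plan.py <<'E'
from h import *
def rows(p,Rt,n,p0=None,R0=None,arc=False,dp=2,dr=1):
    """rows from current pose to pose (p,Rt), n steps; arc: move about base axis"""
    s=robot.state(); p0=s['position'] if p0 is None else p0; R0=R.from_rotvec(s['eef_rot']) if R0 is None else R0
    p=np.array(p,float); rv=(R0.inv()*Rt).as_rotvec(); out=[]; P=p0; Q=R0
    a0=np.arctan2(p0[1],p0[0]);a1=np.arctan2(p[1],p[0]);r0=np.hypot(*p0[:2]);r1=np.hypot(*p[:2])
    for i in range(1,n+1):
        t=i/n; X=p0+(p-p0)*t
        if arc: a=a0+(a1-a0)*t; r=r0+(r1-r0)*t; X[:2]=r*np.cos(a),r*np.sin(a)
        d=np.round(Q.inv().apply(X-P)*100,dp); w=np.round(np.degrees(rv/n),dr)
        P=P+Q.apply(d/100); Q=Q*R.from_rotvec(np.radians(w)); out.append([d.tolist(),w.tolist()])
    for o in out: print(o)
    print("end",P.round(4),"err deg",np.degrees((Q.inv()*Rt).magnitude()).round(2))
    return P,Q
def axes(y,z):
    y=np.array(y,float);z=np.array(z,float);z/=np.linalg.norm(z);y-=z*(y@z);y/=np.linalg.norm(y)
    return R.from_matrix(np.c_[np.cross(y,z),y,z])
def yaw(a): return np.array([np.cos(a),np.sin(a),0])
E
python3 -c "
from plan import *
print(robot.get_calibration('wrist'))
rows([.52,.29,.37],axes(yaw(.38),[0,0,-1]),16,arc=True)"
```

```text
{'fx': 281.80404083328597, 'fy': 281.80404083328597, 'cx': 254.43445541356775, 'cy': 192.64018584882908, 'D': array([0.00863591, 0.        , 0.        , 0.        , 0.        ]), 'mount': array([[ 8.14621285e-04, -9.60928340e-01, -2.76796066e-01,
         7.03835736e-02],
       [ 9.99999111e-01,  1.07495500e-03, -7.88790698e-04,
         1.49176199e-03],
       [ 1.05551465e-03, -2.76795178e-01,  9.60928361e-01,
        -1.42577358e-01],
       [ 0.00000000e+00,  0.00000000e+00,  0.00000000e+00,
         1.00000000e+00]])}
[[6.84, -0.56, -0.87], [-0.0, -0.0, -5.8]]
[[6.81, -0.62, -0.86], [-0.0, -0.0, -5.8]]
[[6.78, -0.68, -0.87], [-0.0, -0.0, -5.8]]
[[6.76, -0.73, -0.87], [-0.0, -0.0, -5.8]]
[[6.73, -0.79, -0.86], [-0.0, -0.0, -5.8]]
[[6.7, -0.85, -0.87], [-0.0, -0.0, -5.8]]
[[6.68, -0.9, -0.87], [-0.0, -0.0, -5.8]]
[[6.65, -0.96, -0.86], [-0.0, -0.0, -5.8]]
[[6.62, -1.02, -0.87], [-0.0, -0.0, -5.8]]
[[6.59, -1.07, -0.87], [-0.0, -0.0, -5.8]]
[[6.56, -1.12, -0.87], [-0.0, -0.0, -5.8]]
[[6.53, -1.18, -0.86], [-0.0, -0.0, -5.8]]
[[6.5, -1.23, -0.87], [-0.0, -0.0, -5.8]]
[[6.46, -1.28, -0.87], [-0.0, -0.0, -5.8]]
[[6.44, -1.34, -0.86], [-0.0, -0.0, -5.8]]
[[6.41, -1.39, -0.87], [-0.0, -0.0, -5.8]]
end [0.52 0.29 0.37] err deg 0.59
```

>>> apply_moves:
  motion:
    - [[5.4,-0.5,-0.7],[0,0,-4.6],1]
    - [[5.4,-0.5,-0.7],[0,0,-4.6],1]
    - [[5.4,-0.5,-0.7],[0,0,-4.6],1]
    - [[5.4,-0.6,-0.7],[0,0,-4.6],1]
    - [[5.4,-0.6,-0.7],[0,0,-4.6],1]
    - [[5.4,-0.6,-0.7],[0,0,-4.6],1]
    - [[5.4,-0.7,-0.7],[0,0,-4.6],1]

```text
time_s: 2.48
position: [0.4924, -0.36, 0.2805]
eef_rot: [2.838, 1.346, 0.0]
wrist_force: [0.9, 0.8, -0.2]
finger_gap: 0.999
grasp_force: 0.0
```

>>> apply_moves:
  motion:
    - [[5.4,-0.7,-0.7],[0,0,-4.6],1]
    - [[5.4,-0.7,-0.7],[0,0,-4.6],1]
    - [[5.4,-0.7,-0.7],[0,0,-4.6],1]
    - [[5.3,-0.8,-0.7],[0,0,-4.6],1]
    - [[5.3,-0.8,-0.7],[0,0,-4.6],1]
    - [[5.3,-0.8,-0.7],[0,0,-4.6],1]
    - [[5.3,-0.8,-0.7],[0,0,-4.6],1]

```text
time_s: 3.35
position: [0.6041, -0.0049, 0.3295]
eef_rot: [2.354, 2.08, 0.0]
wrist_force: [-0.3, -0.1, -0.4]
finger_gap: 1.002
grasp_force: 0.0
```

```bash
python3 -c "
from plan import *
print(robot.state()['joints'])
rows([.52,.29,.37],axes(yaw(.38),[0,0,-1]),6,arc=True)"
```

```text
[ 0.28841014  0.35568201 -0.49269014  1.48313194  0.16988642  1.34511714
 -0.33977533]
[[5.11, -0.96, -0.68], [0.0, 0.0, -4.8]]
[[5.09, -0.98, -0.67], [0.0, 0.0, -4.8]]
[[5.08, -0.98, -0.68], [0.0, 0.0, -4.8]]
[[5.06, -1.0, -0.67], [0.0, 0.0, -4.8]]
[[5.05, -1.0, -0.68], [0.0, 0.0, -4.8]]
[[5.03, -1.01, -0.67], [0.0, 0.0, -4.8]]
end [0.52 0.29 0.37] err deg 0.06
```

>>> apply_moves:
  motion:
    - [[5.1,-1.0,-0.7],[0,0,-4.8],1]
    - [[5.1,-1.0,-0.7],[0,0,-4.8],1]
    - [[5.1,-1.0,-0.7],[0,0,-4.8],1]
    - [[5.1,-1.0,-0.7],[0,0,-4.8],1]
    - [[5.0,-1.0,-0.7],[0,0,-4.8],1]
    - [[5.0,-1.0,-0.7],[0,0,-4.8],1]
    - [[0,0,0],[0,0,0],1]

```text
time_s: 4.22
position: [0.517, 0.2934, 0.3724]
eef_rot: [-1.754, -2.605, -0.004]
wrist_force: [0.5, -0.7, 1.6]
finger_gap: 1.003
grasp_force: 0.0
```

```bash
python3 - <<'E'
from plan import *
s=robot.state(); im=robot.camera("wrist"); cv2.imwrite("pics/w1.png",im[:,:,::-1])
c=cam("wrist",s); print(s['joints'],s['position'],s['eef_rot'])
for t in("dial","dispenser","stand"):
    for m in robot.masks_of("wrist",t):
        (x,y),ax,an=cv2.fitEllipse(np.argwhere(m['pixels'])[:,::-1].astype(np.float32)) if m['pixels'].sum()>20 else ((0,0),0,0)
        print(t,round(m['p'],2),m['uv'],m['pixels'].sum(),back(c,[m['uv']],.1915).round(4))
print("pred dial",proj(c,[[.519,.2927,.1915],[.519,.2927,.2215]]))
E
```

```text
[-0.09113372  0.35497668 -0.69890092  1.42448958  0.22570612  1.44176763
 -0.40212925] [0.51698549 0.29336979 0.37241931] [-1.75414139 -2.60477738 -0.0038042 ]
dial 0.64 [260.2, 174.0] 4060 [[0.5239 0.2952 0.1915]]
dispenser 0.78 [259.6, 171.4] 4233 [[0.5221 0.2978 0.1915]]
stand 0.95 [152.9, 81.1] 6756 [[0.3787 0.3457 0.1915]]
stand 0.8 [358.9, 45.7] 9913 [[0.5669 0.4592 0.1915]]
stand 0.7 [240.5, 132.3] 2198 [[0.4851 0.3311 0.1915]]
pred dial [[255.5181263  174.41578405]
 [255.65493782 180.33427194]]
```

View pics/w1.png

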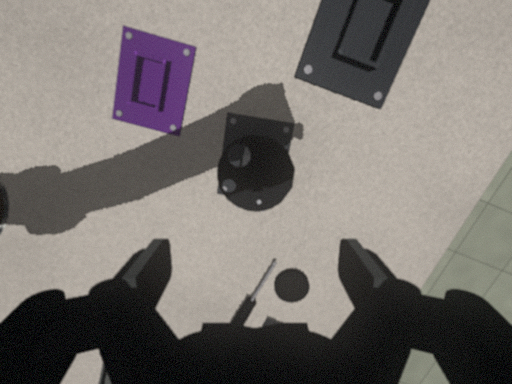

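The wrist view shows the dial at about (256,173). The three holes are large (239,155), medium (228,186) and small (259,202). I'll rectify the dial plane to measure its centre and angle.

```bash
cat > dialm.py <<'E'
from plan import *
import sys
def ortho(z,cx,cy,n=240,r=.06):
    s=robot.state(); im=robot.camera("wrist"); c=cam("wrist",s)
    g=np.linspace(-r,r,n); X,Y=np.meshgrid(cx+g,cy-g)
    uv=proj(c,np.c_[X.ravel(),Y.ravel(),np.full(X.size,z)]).astype(np.float32).reshape(n,n,2)
    return cv2.remap(im,uv,None,cv2.INTER_CUBIC)
if __name__=="__main__":
    cx,cy=.519,.2927; o=ortho(.1915,cx,cy,480); cv2.imwrite("pics/o1.png",cv2.convertScaleAbs(o[:,:,::-1],alpha=2.0))
E
python3 dialm.py
```

```text
(no output)
```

View pics/o1.png

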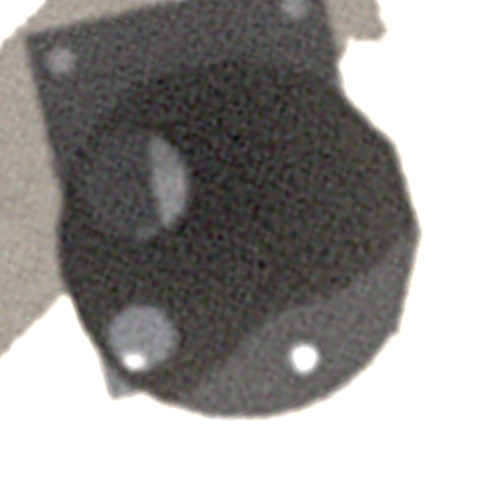

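```bash
cat >> a.py <<'E'
E
python3 - <<'E'
from plan import *
def get(n,t,uv,d=40):
    l=[m for m in robot.masks_of(n,t) if np.hypot(*(np.array(m['uv'])-uv))<d]
    return l[0]['pixels'] if l else np.zeros((384,512),bool)
obs=[]
s=robot.state(); im=robot.camera("wrist"); cw=cam("wrist",s)
u=get("wrist","stand",(240,132))|get("wrist","dial",(258,173))|get("wrist","dispenser",(258,173))
w=(cw,u)
print(fit([w],STAND+DISP,[(.52,.28,1.75),(.52,.28,1.85)]))
# plate edge lines at z=.006 from image
g=cv2.cvtColor(im,cv2.COLOR_RGB2GRAY)
def edge(a,b):
    # subpixel edge between two approx pixel points
    a=np.array(a,float);b=np.array(b,float);t=(b-a)/np.linalg.norm(b-a);nn=np.array([-t[1],t[0]]);pts=[]
    for f in np.linspace(.1,.9,30):
        q=a+(b-a)*f; k=np.linspace(-6,6,49); P=(q+k[:,None]*nn).astype(np.float32)
        v=cv2.GaussianBlur(cv2.remap(g,P[None],None,cv2.INTER_LINEAR).astype(float),(9,1),0)[0]
        i=np.argmax(abs(np.diff(v))); pts.append(q+k[i]*nn)
    P=back(cw,pts,.006)[:,:2]; vx,vy,x,y=cv2.fitLine(P.astype(np.float32),cv2.DIST_HUBER,0,.001,.001).ravel()
    r=(P-[x,y])@[-vy,vx]; return np.degrees(np.arctan2(vy,vx)).round(2),(x,y),np.median(abs(r)).round(5)
for a,b in(((228,113),(302,124)),((227,113),(218,192))): print(edge(a,b))
E
```

```text
(array([0.52197151, 0.28008445, 1.79884711]), np.float64(0.02860478692352597))
(np.float32(13.15), (np.float32(0.512285), np.float32(0.3546645)), np.float64(0.00015))
(np.float32(-79.38), (np.float32(0.46021822), np.float32(0.27763888)), np.float64(0.00147))
```

```bash
python3 -c "
from plan import *
T=axes(yaw(.479),[0,0,-1])
rows([.519,.293,.23],T,4); "
```

```text
[[0.14, 0.01, 3.53], [-0.0, 0.0, -1.5]]
[[0.14, 0.02, 3.53], [-0.0, 0.0, -1.5]]
[[0.14, 0.03, 3.52], [-0.0, 0.0, -1.5]]
[[0.14, 0.02, 3.53], [-0.0, 0.0, -1.5]]
end [0.519 0.293 0.23 ] err deg 0.04
```

>>> apply_moves:
  motion:
    - [[0.15,0,3.5],[0,0,-1.5],0.5]
    - [[0.15,0,3.5],[0,0,-1.5],0.5]
    - [[0.15,0,3.5],[0,0,-1.5],0.5]
    - [[0.1,0,3.5],[0,0,-1.5],0.5]
    - [[0,0,1.6],[0,0,0],0.5]
    - [[0,0,1.5],[0,0,0],0.5]
    - [[0,0,0],[0,0,0],0.5]

```text
time_s: 5.55
position: [0.5178, 0.2932, 0.1999]
eef_rot: [-1.628, -2.686, 0.001]
wrist_force: [-0.4, 0.6, 0.5]
finger_gap: 0.498
grasp_force: 0.0
```

>>> apply_moves:
  motion:
    - [[0,0,0.4],[0,0,0],0.4]
    - [[0,0,0],[0,0,0],0]
    - [[0,0,0],[0,0,0],0]
    - [[0,0,0],[0,0,0],0]
    - [[0,0,0],[0,0,0],0]
  force: 30

```text
time_s: 6.18
position: [0.5182, 0.2937, 0.1969]
eef_rot: [1.628, 2.686, 0.002]
wrist_force: [0.8, -0.5, 3.7]
finger_gap: 0.137
grasp_force: 34.2
```

```bash
python3 -c "
from plan import *
s=robot.state();print(s['position'],s['finger_gap'],s['grasp_force'],s['wrist_force'],s['wrist_torque'],s['joints'])
Y=R.from_rotvec(s['eef_rot']).as_matrix()[:,1]; print(np.arctan2(Y[1],Y[0]))
rows(s['position'],axes(yaw(1.479),[0,0,-1]),8)"
```

```text
[0.51815478 0.29374172 0.19689321] 0.1368471644084094 34.1810542345047 [ 0.75944307 -0.45266864  3.66013679] [-0.00655209 -0.04252106 -0.03285826] [-0.10258477  0.48021801 -0.68040621  1.67781604  0.33238603  1.10096174
 -0.39851923]
0.48131542565689955
[[0.0, 0.0, 0.0], [0.0, 0.0, -7.1]]
[[0.0, 0.0, 0.0], [0.0, 0.0, -7.1]]
[[0.0, 0.0, 0.0], [0.0, 0.0, -7.1]]
[[0.0, 0.0, 0.0], [0.0, 0.0, -7.1]]
[[0.0, 0.0, 0.0], [0.0, 0.0, -7.1]]
[[0.0, 0.0, 0.0], [0.0, 0.0, -7.1]]
[[0.0, 0.0, 0.0], [0.0, 0.0, -7.1]]
[[0.0, 0.0, 0.0], [0.0, 0.0, -7.1]]
end [0.5182 0.2937 0.1969] err deg 0.37
```

>>> apply_moves:
  motion:
    - [[0,0,0],[0,0,-7.2],0]
    - [[0,0,0],[0,0,-7.2],0]
    - [[0,0,0],[0,0,-7.2],0]
    - [[0,0,0],[0,0,-7.2],0]
    - [[0,0,0],[0,0,-7.2],0]
    - [[0,0,0],[0,0,-7.2],0]
    - [[0,0,0],[0,0,-7.2],0]
    - [[0,0,0],[0,0,-7.0],0]

```text
time_s: 7.18
position: [0.518, 0.2938, 0.1969]
eef_rot: [0.132, 3.138, 0.001]
wrist_force: [-0.9, 0.6, 3.3]
finger_gap: 0.134
grasp_force: 34.2
```

>>> apply_moves:
  motion:
    - [[0,0,0],[0,0,0],0]
    - [[0,0,0],[0,0,0],0.4]
    - [[0,0,0],[0,0,0],0.4]
    - [[0,0,-4],[0,0,0],0.6]
    - [[0,0,-5],[0,0,0],0.6]
    - [[0,0,-5],[0,0,0],1.0]
    - [[0,0,-4],[0,0,0],1.0]
    - [[0,0,0],[0,0,0],1]

```text
time_s: 8.18
position: [0.5182, 0.2946, 0.3794]
eef_rot: [0.138, 3.134, 0.004]
wrist_force: [0.5, 0.4, -0.1]
finger_gap: 0.997
grasp_force: 0.0
```

```bash
python3 - <<'E'
from plan import *
import dialm
s=robot.state();print(s['joints'])
Y=R.from_rotvec(s['eef_rot']).as_matrix()[:,1]; print("tool y yaw",np.arctan2(Y[1],Y[0]))
o=dialm.ortho(.1915,.519,.2927,480); cv2.imwrite("pics/o2.png",cv2.convertScaleAbs(o[:,:,::-1],alpha=2.0))
c=cam("wrist",s)
m=max(robot.masks_of("wrist","dial"),key=lambda m:m['p']); h=max(cv2.findContours(m['pixels'].astype(np.uint8),0,2)[0],key=len).reshape(-1,2)
print("dial centre",np.mean([back(c,h,.1915).min(0),back(c,h,.1915).max(0)],0))
E
```

```text
[ 0.06729516  0.42501388 -0.9700946   1.40006162  0.3498715   1.49117533
  0.59710118]
tool y yaw 1.4830813179454132
dial centre [0.51750393 0.29246969 0.1915    ]
```

View pics/o2.png

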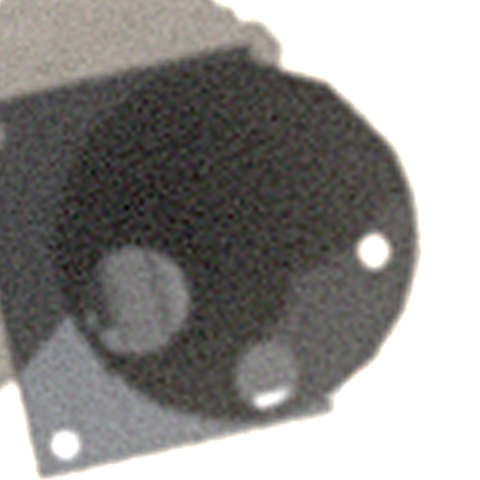

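The medium hole now sits over the outlet at about 1.25–1.26 rad, found from the small hole at (373,250) and the medium hole at (267,375). Next is the side grasp from the +x side.

```bash
cat >> plan.py <<'E'
d=np.array([-.2272,.9738,0]); dy=yaw(1.8+np.pi/2)  # dispenser x,y axes standing
def side(t): return axes(-dy,-d*np.cos(t)+np.array([0,0,-np.sin(t)]))
E
python3 -c "
from plan import *
P,Q=rows([.475,.475,.33],side(np.radians(20)),14)
C=np.array([.522,.280,.0])
print(C+d*.13)"
```

```text
[[0.42, 1.27, 0.33], [3.1, -4.3, 4.4]]
[[0.53, 1.24, 0.22], [3.1, -4.3, 4.4]]
[[0.64, 1.21, 0.11], [3.1, -4.3, 4.4]]
[[0.74, 1.16, -0.0], [3.1, -4.3, 4.4]]
[[0.82, 1.09, -0.12], [3.1, -4.3, 4.4]]
[[0.88, 1.02, -0.25], [3.1, -4.3, 4.4]]
[[0.94, 0.93, -0.36], [3.1, -4.3, 4.4]]
[[0.97, 0.84, -0.49], [3.1, -4.3, 4.4]]
[[1.0, 0.73, -0.6], [3.1, -4.3, 4.4]]
[[0.99, 0.62, -0.71], [3.1, -4.3, 4.4]]
[[0.98, 0.5, -0.82], [3.1, -4.3, 4.4]]
[[0.95, 0.38, -0.92], [3.1, -4.3, 4.4]]
[[0.91, 0.26, -1.0], [3.1, -4.3, 4.4]]
[[0.84, 0.13, -1.07], [3.1, -4.3, 4.4]]
end [0.475 0.475 0.33 ] err deg 0.61
[0.492464 0.406594 0.      ]
```

>>> apply_moves:
  motion:
    - [[0.4,1.3,0.3],[3.1,-4.3,4.4],1]
    - [[0.5,1.2,0.2],[3.1,-4.3,4.4],1]
    - [[0.6,1.2,0.1],[3.1,-4.3,4.4],1]
    - [[0.7,1.2,0],[3.1,-4.3,4.4],1]
    - [[0.8,1.1,-0.1],[3.1,-4.3,4.4],1]
    - [[0.9,1.0,-0.2],[3.1,-4.3,4.4],1]
    - [[0.9,0.9,-0.4],[3.1,-4.3,4.4],1]

```text
time_s: 9.15
position: [0.4976, 0.3837, 0.3524]
eef_rot: [0.821, 2.452, -0.536]
wrist_force: [1.4, 0.3, -0.0]
finger_gap: 0.997
grasp_force: 0.0
```

>>> apply_moves:
  motion:
    - [[1.0,0.8,-0.5],[3.1,-4.3,4.4],1]
    - [[1.0,0.7,-0.6],[3.1,-4.3,4.4],1]
    - [[1.0,0.6,-0.7],[3.1,-4.3,4.4],1]
    - [[1.0,0.5,-0.8],[3.1,-4.3,4.4],1]
    - [[1.0,0.4,-0.9],[3.1,-4.3,4.4],1]
    - [[0.9,0.3,-1.0],[3.1,-4.3,4.4],1]
    - [[0.8,0.1,-1.0],[3.1,-4.3,4.4],1]
    - [[0,0,0],[0,0,0],1]

```text
time_s: 10.15
position: [0.4882, 0.4301, 0.3105]
eef_rot: [1.179, 1.798, -0.911]
wrist_force: [-0.3, 0.6, 0.2]
finger_gap: 1.0
grasp_force: 0.0
```

```bash
python3 -c "
from plan import *
s=robot.state();print(s['joints'],s['position']);print(R.from_rotvec(s['eef_rot']).as_matrix().round(3)); print(side(np.radians(20)).as_matrix().round(3))
C=np.array([.522,.280,.0]); t=np.radians(20); zt=side(t).as_matrix()[:,2]
G=C+d*.003+[0,0,.092]   # grasp point
T=G+zt*.019
print('pre'); P,Q=rows(T-zt*.13,side(t),5); print('in'); rows(T,side(t),4,P,Q)"
```

```text
[-1.52083071  1.07731406  0.99506009  1.07212076  0.1730294   1.85124631
 -0.21226472] [0.48823935 0.43010752 0.31053771]
[[-0.261  0.939  0.223]
 [ 0.376  0.311 -0.873]
 [-0.889 -0.144 -0.435]]
[[-0.078  0.974  0.214]
 [ 0.333  0.227 -0.915]
 [-0.94   0.    -0.342]]
pre
[[2.82, 0.41, 2.41], [0.3, -1.1, 1.9]]
[[2.87, 0.33, 2.35], [0.3, -1.1, 1.9]]
[[2.93, 0.24, 2.29], [0.3, -1.1, 1.9]]
[[2.99, 0.16, 2.24], [0.3, -1.1, 1.9]]
[[3.02, 0.07, 2.18], [0.3, -1.1, 1.9]]
end [0.4976 0.3845 0.13  ] err deg 0.22
in
[[-0.01, -0.0, 3.25], [0.0, -0.0, 0.0]]
[[-0.01, -0.0, 3.25], [0.0, -0.0, 0.0]]
[[-0.01, -0.0, 3.25], [0.0, -0.0, 0.0]]
[[-0.01, -0.0, 3.25], [0.0, -0.0, 0.0]]
end [0.5254 0.2655 0.0855] err deg 0.22
```

```bash
cat > kin.py <<'E'
from plan import *
from scipy.optimize import least_squares
import itertools
DATA=[([1.18177271,.41189042,-.01271492,1.59707268,.00560862,1.13428089,-.08219791],[.19689254,-.59264521,.23044724],[-3.0997,-.50159,.00059]),
([.28841014,.35568201,-.49269014,1.48313194,.16988642,1.34511714,-.33977533],[.6041,-.0049,.3295],[2.354,2.08,0]),
([-.09113372,.35497668,-.69890092,1.42448958,.22570612,1.44176763,-.40212925],[.51698549,.29336979,.37241931],[-1.75414,-2.60478,-.0038]),
([-.10258477,.48021801,-.68040621,1.67781604,.33238603,1.10096174,-.39851923],[.51815478,.29374172,.19689321],[1.628,2.686,.002]),
([.06729516,.42501388,-.9700946,1.40006162,.3498715,1.49117533,.59710118],[.5182,.2946,.3794],[.138,3.134,.004]),
([-1.52083071,1.07731406,.99506009,1.07212076,.1730294,1.85124631,-.21226472],[.48823935,.43010752,.31053771],[1.179,1.798,-.911])]
Rz=lambda a:R.from_euler('z',a);Ry=lambda a:R.from_euler('y',a)
def fk(q,m):
    s,v=m; l=v[2:].reshape(6,2) # per-link: (x,z) offsets
    Q=Rz(s[0]*q[0]+v[0]);p=Q.apply([0,0,l[0,1]])
    for i in range(1,7):
        Q=Q*(Ry(q[i]) if i%2 else Rz(s[i]*q[i])); p=p+Q.apply([l[i-1,0] if i<6 else 0,0,l[i,1] if i<6 else l[0,0]])
    return p,Q*Rz(v[1])
def fitm():
    best=None
    for sg in itertools.product((1,-1),repeat=4):
        s=[sg[0],1,sg[1],1,sg[2],1,sg[3]]
        for c1,c7 in itertools.product((0,np.pi/2,np.pi,-np.pi/2),repeat=2):
            def f(v):
                o=[]
                for q,p,r in DATA:
                    P,Q=fk(q,(s,v)); o+=list((P-p)*5)+list((Q.inv()*R.from_rotvec(r)).as_rotvec())
                return np.r_[o,v[2:]*.003]
            v0=np.r_[c1,c7,0.15,.3,0,.2,0,.2,0,.2,0,.2,0,.2]
            r=least_squares(f,v0,max_nfev=30)
            if best is None or r.cost<best[0]: best=(r.cost,s,r.x)
    return best
if __name__=="__main__":
    b=fitm(); print(b[0],b[1],b[2].round(4))
    for q,p,r in DATA:
        P,Q=fk(q,b[1:]); print((P-p).round(3),np.degrees((Q.inv()*R.from_rotvec(r)).magnitude()).round(2))
    np.save("kin.npy",np.r_[b[1],b[2]])
E
python3 kin.py
```

```text
0.004766301316868382 [-1, 1, -1, 1, -1, 1, -1] [-0.0703  1.5072 -0.0239  0.2523 -0.1185  0.3835  0.1877  0.3835 -0.1338
  0.2478 -0.0218  0.2479  0.      0.5498]
[ 0.004  0.002 -0.003] 0.38
[-0.003  0.004 -0.   ] 0.39
[-0.002  0.     0.002] 0.38
[-0.002  0.004  0.   ] 0.36
[ 0.007 -0.005  0.004] 0.37
[ 0.001 -0.001 -0.002] 4.08
```

```bash
cat > ik.py <<'E'
from kin import *
k=np.load("kin.npy"); M=(k[:7],k[7:])
LO=np.array([-2.95,-.29,-1.47,.14,-1.03,.13,-2.86])+.03;HI=np.array([2.95,1.99,1.44,2.54,4.17,1.85,2.86])-.03
def ik(p,Rt,n=30,q0=None,seed=0):
    rng=np.random.default_rng(seed);best=None
    def f(q):
        P,Q=fk(q,M); return np.r_[(P-p)*5,(Q.inv()*Rt).as_rotvec()]
    for i in range(n):
        s=rng.uniform(LO,HI) if (q0 is None or i) else np.clip(q0,LO+1e-3,HI-1e-3)
        r=least_squares(f,s,bounds=(LO,HI),max_nfev=60)
        if best is None or r.cost<best[0]-1e-7: best=(r.cost,r.x)
        if best[0]<1e-6: break
    return best
E
cat > t1.py <<'E'
from ik import *
C=np.array([.522,.280,.0])
for t in (0,15,30,40):
    for flip in(0,1):
        Rt=side(np.radians(t))*(Rz(np.pi) if flip else Rz(0)); zt=Rt.as_matrix()[:,2]
        T=C+d*.003+[0,0,.09]+zt*.019
        for nm,X in(("grasp",T),("lift",T+[0,0,.1])):
            b=ik(X,Rt,12); print(t,flip,nm,round(b[0],5),b[1].round(2))
E
time python3 t1.py
```

```text
0 0 grasp 0.0 [-1.15  1.3   0.19  1.32  0.79  1.82 -1.13]
0 0 lift 0.0 [-1.22  1.18  0.34  1.35  0.77  1.81 -0.98]
0 1 grasp 0.0 [-1.15  1.3   0.2   1.32  0.79  1.82  2.01]
0 1 lift 0.0 [-1.21  1.18  0.33  1.35  0.77  1.81  2.16]
15 0 grasp 0.0 [-1.24  1.15  0.39  1.42  0.59  1.56 -0.98]
15 0 lift 0.0 [-1.08  1.02  0.08  1.38  0.79  1.79 -1.06]
15 1 grasp 0.0 [-1.05  1.14  0.03  1.38  0.8   1.72  1.97]
15 1 lift 0.0 [-1.04  1.03  0.02  1.37  0.82  1.81  2.06]
30 0 grasp 0.0 [-0.74  1.09 -0.53  1.43  1.    1.81 -1.36]
30 0 lift 0.0 [-0.81  0.93 -0.36  1.4   0.89  1.81 -1.18]
30 1 grasp 2e-05 [-1.12  0.98  0.22  1.48  0.6   1.46  2.13]
30 1 lift 0.0 [-1.17  0.87  0.3   1.45  0.58  1.54  2.25]
40 0 grasp 0.0 [-0.65  1.   -0.58  1.49  0.97  1.68 -1.33]
40 0 lift 0.0 [-0.67  0.87 -0.56  1.44  0.91  1.77 -1.2 ]
40 1 grasp 0.0 [-0.9   0.88 -0.09  1.52  0.71  1.44  2.03]
40 1 lift 0.0 [-1.11  0.77  0.26  1.49  0.53  1.46  2.29]
real	0m23.186s
user	0m23.348s
sys	0m0.188s
```

>>> apply_moves:
  motion:
    - [[2.8,0.4,2.4],[0.3,-1.1,1.9],1]
    - [[2.9,0.3,2.3],[0.3,-1.1,1.9],1]
    - [[2.9,0.2,2.3],[0.3,-1.1,1.9],1]
    - [[3.0,0.2,2.2],[0.3,-1.1,1.9],1]
    - [[3.0,0.1,2.2],[0.3,-1.1,1.9],1]
    - [[0,0,0],[0,0,0],1]

```text
time_s: 10.9
position: [0.4962, 0.3864, 0.1318]
eef_rot: [1.265, 1.605, -0.88]
wrist_force: [-0.1, -0.3, -0.1]
finger_gap: 0.999
grasp_force: 0.0
```

```bash
cat > t2.py <<'E'
from plan import *
s=robot.state();print(s['joints'],s['position'])
C=np.array([.522,.280,.0]); t=np.radians(20); zt=side(t).as_matrix()[:,2]
T=C+d*.003+[0,0,.092]+zt*.019
print('pre'); P,Q=rows(T-zt*.13,side(t),3); print('in'); rows(T,side(t),4,P,Q)
E
python3 t2.py
```

```text
[-1.52280936  1.28645902  0.95723341  1.22252591  0.07261105  1.65515546
 -0.50070161] [0.49618142 0.38639641 0.13183514]
pre
[[0.03, 0.03, 0.09], [-0.0, -0.3, 0.2]]
[[0.03, 0.04, 0.09], [-0.0, -0.3, 0.2]]
[[0.04, 0.03, 0.09], [-0.0, -0.3, 0.2]]
end [0.4976 0.3845 0.1299] err deg 0.16
in
[[-0.0, 0.0, 3.25], [-0.0, -0.0, -0.0]]
[[-0.0, 0.01, 3.25], [-0.0, -0.0, -0.0]]
[[-0.0, 0.0, 3.25], [-0.0, -0.0, -0.0]]
[[-0.01, 0.01, 3.25], [-0.0, -0.0, -0.0]]
end [0.5254 0.2655 0.0855] err deg 0.16
```

>>> apply_moves:
  motion:
    - [[0.1,0.1,3.0],[0,-0.9,0.6],1]
    - [[0,0,3.0],[0,0,0],1]
    - [[0,0,3.2],[0,0,0],1]
    - [[0,0,3.2],[0,0,0],1]
    - [[0,0,0.9],[0,0,0],1]
    - [[0,0,0],[0,0,0],1]

```text
time_s: 11.65
position: [0.5271, 0.2677, 0.0886]
eef_rot: [1.265, 1.584, -0.874]
wrist_force: [-0.5, 0.1, -0.8]
finger_gap: 1.004
grasp_force: 0.0
```

>>> apply_moves:
  motion:
    - [[0,0,0],[0,0,0],0.3]
    - [[0,0,0],[0,0,0],0.2]
    - [[0,0,0],[0,0,0],0.1]
    - [[0,0,0],[0,0,0],0]
    - [[0,0,0],[0,0,0],0]
    - [[0,0,0],[0,0,0],0]
  force: 70

```text
time_s: 12.4
position: [0.5268, 0.2669, 0.0877]
eef_rot: [1.264, 1.581, -0.875]
wrist_force: [-2.2, 1.1, 2.7]
finger_gap: 0.413
grasp_force: 64.5
```

```bash
python3 -c "
from plan import *
s=robot.state();print(s['position'],s['wrist_force'],s['wrist_torque'],s['finger_gap'],s['grasp_force'],s['joints'])
C=np.array([.522,.280,.0]);v=s['position']-C
Q=R.from_rotvec(s['eef_rot']);zt=Q.as_matrix()[:,2]; g=v-zt*.019; print('grasp in disp frame',g@d,g@dy,g[2]-.006, 'pitch',np.degrees(np.arcsin(-zt[2])))
im=robot.camera('side'); cv2.imwrite('pics/s2.png',im[:,:,::-1])
print('up in tool',Q.inv().apply([0,0,1]).round(3))"
```

```text
[0.52681548 0.26685269 0.08771659] [-2.2294995   1.08060637  2.67103731] [ 0.79942928  0.40538783 -0.44624327] 0.4131811589609101 64.49019312858582 [-1.50413919  1.29688972  0.96684973  1.48478447  0.08749978  1.37680157
 -0.52571829]
grasp in disp frame 0.003957073446147575 -0.0016644242975434236 0.08821300540061153 pitch 19.993701992258632
up in tool [-0.94   0.008 -0.342]
```

View pics/s2.png

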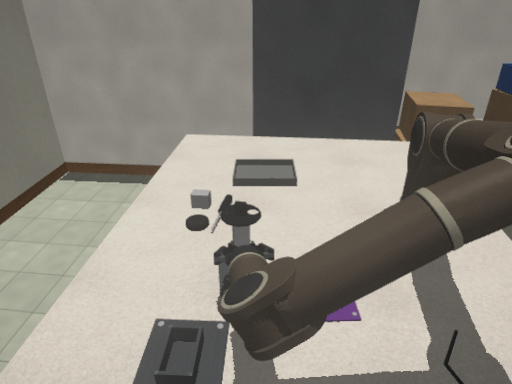

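```bash
cat > pose.py <<'E'
from ik import *
UP=np.array([0,0,1.])
def dframe(n0,el):
    """dispenser rotation: nose at yaw n0, elevation el rad, -x underneath"""
    n=yaw(n0); z=n*np.cos(el)+UP*np.sin(el); x=UP*np.cos(el)-n*np.sin(el)
    return R.from_matrix(np.c_[x,np.cross(z,x),z])
def grip(p,flip=False):
    """tool rotation in dispenser frame; p = pitch rad"""
    t=axes([0,-1,0],[-np.cos(p),0,-np.sin(p)]); return t*Rz(np.pi) if flip else t
def tcp(D,org,p,gx,gz,flip=False,gy=0):
    G=grip(p,flip); g=np.array([gx,gy,gz])+G.as_matrix()[:,2]*.019
    return org+D.apply(g),D*G
E
cat > t3.py <<'E'
from pose import *
s=robot.state(); print(np.degrees(((dframe(1.8+np.pi,np.pi/2)*grip(np.radians(20))).inv()*R.from_rotvec(s['eef_rot'])).magnitude()))
rad=np.radians
for n0 in (-150,-120,-90,-77,-50,-20):
    D=dframe(rad(n0),0); o=np.array([.45,.03,.034])-.03*D.as_matrix()[:,2]
    X,Q=tcp(D,o,rad(20),.004,.088); b=ik(X,Q,8); print(n0,"lay",round(b[0],5),b[1].round(2))
    for p in(-25,0):
      for fl in(False,True):
        D=dframe(rad(n0),rad(-58)); n=yaw(rad(n0)); o=np.array([.511,-.299,.09])-n*.03-D.apply([-.022,0,.1835])
        X,Q=tcp(D,o,rad(p),.015,.09,fl); b=ik(X,Q,8); print("  pour",p,fl,round(b[0],5),b[1].round(2))
E
python3 t3.py
```

```text
0.48572223831587336
-150 lay 0.0 [ 1.02  1.06 -1.34  2.28  1.54  0.79 -2.32]
  pour -25 False 0.0 [ 1.54  0.73 -1.21  1.96  0.28  0.61 -0.71]
  pour -25 True 0.0 [ 1.45  0.61 -1.05  1.96 -0.    0.59  2.66]
  pour 0 False 0.0 [ 1.62  0.8  -1.16  2.06 -0.61  0.45  0.22]
  pour 0 True 0.0 [ 1.37  0.64 -0.75  1.98 -1.    0.69 -2.6 ]
-120 lay 0.0 [ 0.33  0.45 -0.26  2.26 -0.61  0.38  0.15]
  pour -25 False 0.0 [ 1.48  0.99 -1.41  1.74  0.47  1.06 -0.47]
  pour -25 True 0.0 [ 0.98  0.54 -0.41  1.72 -0.42  1.05 -2.81]
  pour 0 False 0.0 [ 1.6   1.25 -1.43  1.75  0.25  1.01 -0.21]
  pour 0 True 0.0 [ 1.27  0.8  -0.65  1.7  -0.57  1.15 -2.6 ]
-90 lay 0.0 [ 0.35  0.54 -0.19  2.07 -0.39  0.66  0.52]
  pour -25 False 0.0 [ 1.25  0.87 -1.09  1.56  0.21  1.32  0.2 ]
  pour -25 True 0.0 [ 1.18  0.78 -0.91  1.56  0.08  1.3  -2.81]
  pour 0 False 0.0 [ 1.01  0.9  -0.45  1.41 -0.39  1.59  0.73]
  pour 0 True 0.0 [ 0.65  0.91  0.24  1.37 -0.72  1.8  -2.07]
-77 lay 0.0 [ 0.33  0.58 -0.19  2.   -0.31  0.75  0.64]
  pour -25 False 0.0 [ 1.24  1.07 -1.37  1.49  0.48  1.53  0.12]
  pour -25 True 0.0 [ 0.75  0.67 -0.22  1.48 -0.23  1.45 -2.28]
  pour 0 False 0.0 [ 0.74  0.92 -0.07  1.29 -0.46  1.81  1.01]
  pour 0 True 0.0 [ 0.9   0.94 -0.39  1.31 -0.31  1.74 -2.3 ]
-50 lay 0.0 [ 0.82  1.22 -1.43  1.8   0.9   1.32 -0.13]
  pour -25 False 0.0 [ 0.58  0.71 -0.09  1.4  -0.1   1.59  1.23]
  pour -25 True 0.0 [ 0.95  0.84 -0.81  1.4   0.25  1.61 -2.3 ]
  pour 0 False 0.00922 [ 0.86  0.97 -0.58  1.26  0.02  1.82  0.96]
  pour 0 True 0.00922 [ 0.86  0.97 -0.58  1.26  0.02  1.82 -2.18]
-20 lay 0.0 [ 0.5   0.85 -0.81  1.75  0.47  1.12  0.73]
  pour -25 False 0.0 [ 0.19  0.75  0.42  1.38 -0.11  1.62  1.84]
  pour -25 True 0.0 [ 0.91  0.98 -1.08  1.36  0.6   1.82 -2.11]
  pour 0 False 0.01809 [ 0.22  0.9   0.33  1.26 -0.01  1.82  1.81]
  pour 0 True 0.01809 [ 0.22  0.9   0.33  1.26 -0.01  1.82 -1.34]
```

>>> apply_moves:
  motion:
    - [[-0.9,0,-0.35],[0,0,0],0]
    - [[-1.4,0,-0.5],[0,0,0],0]
    - [[-1.9,0,-0.7],[0,0,0],0]
    - [[-1.9,0,-0.7],[0,0,0],0]
    - [[-1.9,0,-0.7],[0,0,0],0]
    - [[0,0,0],[0,0,0],0]

```text
time_s: 13.2
position: [0.5266, 0.2671, 0.1751]
eef_rot: [1.266, 1.581, -0.872]
wrist_force: [0.0, -0.2, -5.3]
finger_gap: 0.412
grasp_force: 65.4
```

```bash
cat > t4.py <<'E'
from pose import *
rad=np.radians
a=(rad(20),.004,.088,False,-.0017)
D=dframe(rad(-90),rad(15)); mid=np.array([.45,.03,.15]); X,Q=tcp(D,mid-D.apply([0,0,.09]),*a)
P,q=rows(X,Q,12)
print("lower"); D=dframe(rad(-90),0); X,Q=tcp(D,np.array([.45,.12,.0345]),*a); rows(X,Q,7,P,q)
E
python3 t4.py
```

```text
[[-0.29, -1.05, 1.75], [0.7, 6.2, 1.0]]
[[-0.5, -1.02, 1.72], [0.7, 6.2, 1.0]]
[[-0.7, -0.99, 1.67], [0.7, 6.2, 1.0]]
[[-0.9, -0.96, 1.6], [0.7, 6.2, 1.0]]
[[-1.07, -0.92, 1.5], [0.7, 6.2, 1.0]]
[[-1.25, -0.88, 1.38], [0.7, 6.2, 1.0]]
[[-1.41, -0.85, 1.25], [0.7, 6.2, 1.0]]
[[-1.55, -0.8, 1.1], [0.7, 6.2, 1.0]]
[[-1.67, -0.76, 0.94], [0.7, 6.2, 1.0]]
[[-1.78, -0.72, 0.76], [0.7, 6.2, 1.0]]
[[-1.86, -0.69, 0.57], [0.7, 6.2, 1.0]]
[[-1.93, -0.64, 0.37], [0.7, 6.2, 1.0]]
end [0.4517 0.0346 0.1344] err deg 0.56
lower
[[-0.08, -0.0, 1.62], [0.0, 2.1, -0.1]]
[[-0.15, -0.0, 1.62], [0.0, 2.1, -0.1]]
[[-0.2, -0.0, 1.62], [0.0, 2.1, -0.1]]
[[-0.27, -0.01, 1.6], [0.0, 2.1, -0.1]]
[[-0.32, 0.0, 1.6], [0.0, 2.1, -0.1]]
[[-0.38, -0.0, 1.58], [0.0, 2.1, -0.1]]
[[-0.43, -0.01, 1.56], [0.0, 2.1, -0.1]]
end [0.4517 0.0385 0.0207] err deg 0.41
```

>>> apply_moves:
  motion:
    - [[-0.3,-1.0,1.7],[0.7,6.2,1.0],0]
    - [[-0.5,-1.0,1.7],[0.7,6.2,1.0],0]
    - [[-0.7,-1.0,1.7],[0.7,6.2,1.0],0]
    - [[-0.9,-1.0,1.6],[0.7,6.2,1.0],0]
    - [[-1.1,-0.9,1.5],[0.7,6.2,1.0],0]
    - [[-1.2,-0.9,1.4],[0.7,6.2,1.0],0]

```text
time_s: 13.95
position: [0.4881, 0.1501, 0.1526]
eef_rot: [1.786, 1.962, -0.473]
wrist_force: [0.8, -0.1, -5.8]
finger_gap: 0.414
grasp_force: 65.5
```

>>> apply_moves:
  motion:
    - [[-1.4,-0.9,1.3],[0.7,6.2,1.0],0]
    - [[-1.5,-0.8,1.1],[0.7,6.2,1.0],0]
    - [[-1.7,-0.8,0.9],[0.7,6.2,1.0],0]
    - [[-1.8,-0.7,0.8],[0.7,6.2,1.0],0]
    - [[-1.8,-0.7,0.6],[0.7,6.2,1.0],0]
    - [[-1.9,-0.6,0.4],[0.7,6.2,1.0],0]
    - [[0,0,0],[0,0,0],0]

```text
time_s: 14.82
position: [0.4494, 0.0297, 0.1314]
eef_rot: [-2.199, -2.156, -0.089]
wrist_force: [-0.3, 0.4, -4.7]
finger_gap: 0.414
grasp_force: 66.7
```

```bash
cat > t5.py <<'E'
from pose import *
rad=np.radians
s=robot.state(); print(s['joints'],s['position'],s['wrist_torque'])
a=(rad(20),.004,.088,False,-.0017)
Dm=R.from_rotvec(s['eef_rot'])*grip(rad(20)).inv(); print("nose",Dm.as_matrix()[:,2].round(3),"x",Dm.as_matrix()[:,0].round(3))
D=dframe(rad(-90),0); X,Q=tcp(D,np.array([.45,.12,.0355]),*a); rows(X,Q,7)
E
python3 t5.py
```

```text
[-0.79846289  0.31233625  0.83644976  2.15551735 -0.43417339  0.82447886
  0.29921694] [0.44940613 0.02974706 0.13143773] [-0.13189977 -0.02733048 -0.02743811]
nose [-0.018 -0.965  0.262] x [0.008 0.262 0.965]
[[-0.01, 0.04, 1.57], [0.0, 2.2, -0.2]]
[[-0.06, 0.03, 1.58], [0.0, 2.2, -0.2]]
[[-0.13, 0.04, 1.56], [0.0, 2.2, -0.2]]
[[-0.19, 0.03, 1.57], [0.0, 2.2, -0.2]]
[[-0.24, 0.03, 1.55], [0.0, 2.2, -0.2]]
[[-0.31, 0.04, 1.54], [0.0, 2.2, -0.2]]
[[-0.37, 0.03, 1.53], [0.0, 2.2, -0.2]]
end [0.4517 0.0385 0.0217] err deg 0.33
```

>>> apply_moves:
  motion:
    - [[0,0,1.6],[0,2.2,-0.2],0]
    - [[-0.1,0,1.6],[0,2.2,-0.2],0]
    - [[-0.1,0,1.6],[0,2.2,-0.2],0]
    - [[-0.2,0,1.5],[0,2.1,-0.2],0]
    - [[-0.2,0,1.5],[0,2.1,-0.2],0]
    - [[-0.3,0,1.3],[0,2.1,-0.2],0]
    - [[-0.3,0,1.2],[0,2.1,-0.2],0]
    - [[0,0,0],[0,0,0],0]

```text
time_s: 15.82
position: [0.4496, 0.0427, 0.0265]
eef_rot: [-2.019, -2.048, -0.35]
wrist_force: [0.1, -0.3, -6.3]
finger_gap: 0.418
grasp_force: 66.9
```

```bash
python3 t5.py
```

```text
[-0.34591461  0.53009532  0.51248405  2.20771767 -0.94187533  0.76107372
  0.92376333] [0.44956951 0.04268246 0.02653895] [-0.75874808  0.01244708  0.01254105]
nose [ 0.014 -1.     0.005] x [0.    0.005 1.   ]
[[-0.08, 0.03, 0.05], [-0.0, 0.0, 0.1]]
[[-0.08, 0.03, 0.04], [-0.0, 0.0, 0.1]]
[[-0.08, 0.03, 0.05], [-0.0, 0.0, 0.1]]
[[-0.08, 0.03, 0.04], [-0.0, 0.0, 0.1]]
[[-0.08, 0.03, 0.05], [-0.0, 0.0, 0.1]]
[[-0.08, 0.03, 0.04], [-0.0, 0.0, 0.1]]
[[-0.08, 0.03, 0.05], [-0.0, 0.0, 0.1]]
end [0.4517 0.0385 0.0216] err deg 0.42
```

>>> apply_moves:
  motion:
    - [[-0.1,0,0.2],[0,0,0],0]
    - [[-0.1,0,0.2],[0,0,0],0]
    - [[0,0,0],[0,0,0],0]

```text
time_s: 16.2
position: [0.4509, 0.0431, 0.0236]
eef_rot: [-2.018, -2.05, -0.357]
wrist_force: [0.4, -0.6, -4.8]
finger_gap: 0.418
grasp_force: 66.8
```

>>> apply_moves:
  motion:
    - [[0,0,0.1],[0,0,0],0]
    - [[0,0,0],[0,0,0],0]

```text
time_s: 16.45
position: [0.4509, 0.0431, 0.0225]
eef_rot: [-2.019, -2.049, -0.357]
wrist_force: [0.4, -0.8, -6.0]
finger_gap: 0.416
grasp_force: 66.9
```

>>> apply_moves:
  motion:
    - [[-0.05,0,0.1],[0,0,0],0]
    - [[-0.05,0,0.1],[0,0,0],0]
    - [[0,0,0],[0,0,0],0]

```text
time_s: 16.82
position: [0.4509, 0.0427, 0.0201]
eef_rot: [-2.019, -2.049, -0.356]
wrist_force: [0.1, -0.7, -6.3]
finger_gap: 0.413
grasp_force: 66.8
```

```bash
python3 -c "
from rig import robot
s=robot.state();print(s['position'],s['wrist_force'],s['wrist_torque'])"
```

```text
[0.45086385 0.04271316 0.02014881] [ 0.06043064 -0.72546266 -6.34063723] [-0.68635795  0.00079475 -0.0116094 ]
```

>>> apply_moves:
  motion:
    - [[-0.05,0,0.1],[0,0,0],0]
    - [[-0.05,0,0.1],[0,0,0],0]
    - [[0,0,0],[0,0,0],0]

```text
time_s: 17.2
position: [0.451, 0.0426, 0.0188]
eef_rot: [-2.018, -2.048, -0.359]
wrist_force: [-3.3, -1.6, 6.8]
finger_gap: 0.41
grasp_force: 68.2
```

>>> apply_moves:
  motion:
    - [[-0.05,0,0.1],[0,0,0],0]
    - [[-0.05,0,0.1],[0,0,0],0]
    - [[0,0,0],[0,0,0],0]

```text
time_s: 17.58
position: [0.4515, 0.0427, 0.0185]
eef_rot: [-2.017, -2.047, -0.363]
wrist_force: [-8.0, -4.4, 35.9]
finger_gap: 0.413
grasp_force: 70.8
```

```bash
python3 -c "
from rig import robot
import cv2
s=robot.state();print(s['position'],s['wrist_force'],s['wrist_torque'])
im=robot.camera('side')
cv2.imwrite('pics/s3.png',cv2.resize(im[120:320,130:400,::-1],None,fx=2.9,fy=2.9))"
```

```text
[0.45145026 0.04269056 0.01853742] [-7.98556843 -4.39789763 35.88823561] [0.83870847 2.27512196 0.88054076]
```

View pics/s3.png

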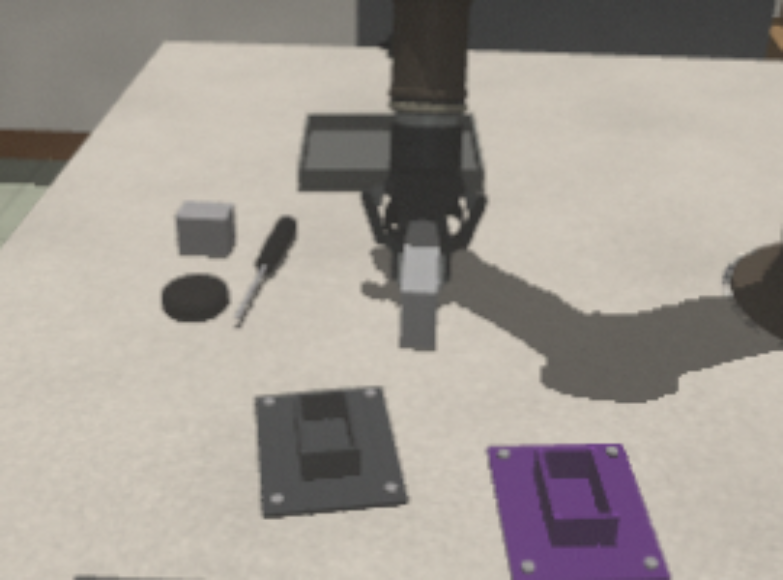

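>>> apply_moves:
  motion:
    - [[0.05,0,-0.2],[0,0,0],0]
    - [[0,0,0],[0,0,0],0.48]
    - [[0,0,0],[0,0,0],0.55]
    - [[0,0,0],[0,0,0],0.7]
    - [[0,0,0],[0,0,0],0.8]

```text
time_s: 18.25
position: [0.4509, 0.0421, 0.0177]
eef_rot: [-2.019, -2.049, -0.356]
wrist_force: [-0.1, -0.4, 0.2]
finger_gap: 0.799
grasp_force: 0.0
```

```bash
cat > t6.py <<'E'
from pose import *
rad=np.radians
s=robot.state(); print(s['joints'],s['position'],s['wrist_force'],s['finger_gap'])
Q0=R.from_rotvec(s['eef_rot']); D=Q0*grip(rad(20)).inv(); Dm=D.as_matrix(); print("nose",Dm[:,2].round(3),"x",Dm[:,0].round(3))
n0=np.arctan2(Dm[1,2],Dm[0,2]); D=dframe(n0,0)
o=s['position']-D.apply(np.array([.004,-.0017,.088])+grip(rad(20)).as_matrix()[:,2]*.019); o[2]=.033; print("n0",n0,"origin",o)
np.save("lie.npy",np.r_[o,n0])
X,Q=tcp(D,o,rad(-25),.014,.094)
zt=Q.as_matrix()[:,2]
print("up"); P,q=rows(s['position']-Q0.as_matrix()[:,2]*.09,Q0,3)
print("turn"); P,q=rows(X-zt*.09,Q,6,P,q)
print("in"); rows(X,Q,4,P,q); print(X)
E
python3 t6.py
```

```text
[-0.32036157  0.54511866  0.48372557  2.20874652 -0.96113687  0.74208445
  0.94683102] [0.45091907 0.04210031 0.0177309 ] [-0.07864992 -0.42136881  0.23637468] 0.7993195405882066
nose [ 0.014 -1.     0.003] x [-0.004  0.003  1.   ]
n0 -1.556476782475017 origin [0.44805222 0.12356923 0.033     ]
up
[[0.0, -0.0, -3.0], [0.0, 0.0, 0.0]]
[[0.0, -0.0, -3.0], [0.0, 0.0, 0.0]]
[[-0.0, -0.0, -3.0], [0.0, 0.0, 0.0]]
end [0.4511 0.0116 0.1024] err deg 0.0
turn
[[0.8, -0.02, 0.13], [0.0, -7.5, -0.0]]
[[0.82, -0.03, 0.03], [0.0, -7.5, -0.0]]
[[0.81, -0.02, -0.09], [0.0, -7.5, -0.0]]
[[0.79, -0.02, -0.18], [0.0, -7.5, -0.0]]
[[0.76, -0.02, -0.29], [0.0, -7.5, -0.0]]
[[0.72, -0.03, -0.39], [0.0, -7.5, -0.0]]
end [0.4489 0.0596 0.1114] err deg 0.27
in
[[0.01, -0.01, 2.25], [0.0, 0.0, -0.0]]
[[0.0, -0.0, 2.25], [0.0, 0.0, -0.0]]
[[0.01, -0.01, 2.25], [0.0, 0.0, -0.0]]
[[0.01, -0.01, 2.25], [0.0, 0.0, -0.0]]
end [0.4495 0.0216 0.0298] err deg 0.27
[0.44951319 0.02154995 0.02978015]
```

>>> apply_moves:
  motion:
    - [[0,0,-3.0],[0,0,0],0.9]
    - [[0,0,-3.0],[0,0,0],1]
    - [[0,0,-3.0],[0,0,0],1]
    - [[0.8,0,0.1],[0,-7.5,0],1]
    - [[0.8,0,0],[0,-7.5,0],1]
    - [[0.8,0,-0.1],[0,-7.5,0],1]
    - [[0.8,0,-0.2],[0,-7.5,0],1]
    - [[0.8,0,-0.3],[0,-7.5,0],1]

```text
time_s: 19.25
position: [0.4508, 0.0523, 0.1115]
eef_rot: [2.036, 2.064, -0.314]
wrist_force: [0.9, -0.5, 0.5]
finger_gap: 1.0
grasp_force: 0.0
```

>>> apply_moves:
  motion:
    - [[0.7,0,-0.4],[0,-7.5,0],1]
    - [[0,0,0],[0,0,0],1]

```text
time_s: 19.5
position: [0.4504, 0.0626, 0.1115]
eef_rot: [1.952, 1.994, -0.437]
wrist_force: [-0.7, -0.4, -0.3]
finger_gap: 0.999
grasp_force: 0.0
```

```bash
cat > t7.py <<'E'
from pose import *
rad=np.radians
s=robot.state(); print(s['joints'],s['position'])
v=np.load("lie.npy"); o=v[:3]; D=dframe(v[3],0)
X,Q=tcp(D,o,rad(-25),.014,.094); zt=Q.as_matrix()[:,2]
print("fix"); P,q=rows(X-zt*.08,Q,1)
print("in"); rows(X,Q,4,P,q)
im=robot.camera("wrist"); c=cam("wrist",s)
for m in robot.masks_of("wrist","dispenser"): print(m['p'],m['uv'],m['pixels'].sum())
E
python3 t7.py
```

```text
[-1.26673783  0.57534407  0.97206354  2.10265297 -0.0628599   0.83784996
 -0.27715332] [0.45038127 0.06260541 0.11150916]
fix
[[-0.26, -0.15, 1.14], [0.3, 0.4, 0.3]]
end [0.4491 0.0553 0.1023] err deg 0.03
in
[[-0.0, -0.0, 2.0], [0.0, -0.0, 0.0]]
[[-0.0, -0.0, 2.0], [0.0, -0.0, 0.0]]
[[-0.0, -0.0, 2.0], [0.0, -0.0, 0.0]]
[[-0.0, -0.0, 2.0], [0.0, -0.0, 0.0]]
end [0.4496 0.0216 0.0298] err deg 0.03
0.89 [254.7, 185.6] 15010
```

>>> apply_moves:
  motion:
    - [[-0.2,-0.1,1.1],[0.3,0.4,0.3],1]
    - [[0,0,2.0],[0,0,0],1]
    - [[0,0,2.0],[0,0,0],1]
    - [[0,0,2.0],[0,0,0],1]
    - [[0,0,2.0],[0,0,0],1]
    - [[0,0,0],[0,0,0],1]

```text
time_s: 20.35
position: [0.4487, 0.0169, 0.0304]
eef_rot: [1.98, 1.985, -0.435]
wrist_force: [0.8, 0.0, -0.0]
finger_gap: 1.001
grasp_force: 0.0
```

>>> apply_moves:
  motion:
    - [[0,0,0],[0,0,0],0.3]
    - [[0,0,0],[0,0,0],0.2]
    - [[0,0,0],[0,0,0],0.1]
    - [[0,0,0],[0,0,0],0]
    - [[0,0,0],[0,0,0],0]
    - [[0,0,0],[0,0,0],0]
  force: 80

```text
time_s: 21.1
position: [0.4504, 0.0199, 0.0313]
eef_rot: [1.974, 1.989, -0.431]
wrist_force: [-0.5, 0.5, 5.8]
finger_gap: 0.411
grasp_force: 79.2
```

```bash
cat > t8.py <<'E'
from pose import *
rad=np.radians
s=robot.state(); print(s['joints'],s['position'],s['wrist_force'],s['grasp_force'],s['finger_gap'])
v=np.load("lie.npy"); n0=v[3]
Dl=dframe(n0,0); Q0=R.from_rotvec(s['eef_rot']); G=Dl.inv()*Q0; g=Dl.inv().apply(s['position']-v[:3]); np.save("grip.npy",np.r_[g,G.as_rotvec()]); print("tcp in disp",g)
def T(D,o): return o+D.apply(g),D*G
print("lift+nose up"); D=dframe(n0,rad(15)); P,q=rows(*T(D,np.array([.45,.05,.16])-D.apply([0,0,.09])),6)
print("carry"); D=dframe(rad(-90),rad(10)); out=np.array([.511,-.255,.16]); P1,q1=rows(*T(D,out+[0,.08,.02]-D.apply([-.022,0,.1835])),8,P,q)
print(ik(P1,q1,10,q0=s['joints']))
for el in(-30,-58):
    D=dframe(rad(-90),rad(el)); X,Q=T(D,np.array([.511,-.265,.085])-D.apply([-.022,0,.1835])); print(el,X,ik(X,Q,10,q0=s['joints']))
E
python3 t8.py
```

```text
[-1.08907036  0.68792774  0.84450183  2.17526205 -0.14905985  0.62065835
 -0.20052418] [0.4504103  0.01993967 0.03134437] [-0.4741024   0.46368538  5.84932911] 79.20527815818787 0.4111091155035834
tcp in disp [-0.00165563 -0.00087396  0.1036527 ]
lift+nose up
[[-0.66, 0.02, -2.09], [-0.0, -2.5, 0.0]]
[[-0.75, 0.02, -2.06], [-0.0, -2.5, 0.0]]
[[-0.85, 0.01, -2.03], [-0.0, -2.5, 0.0]]
[[-0.93, 0.02, -1.98], [-0.0, -2.5, 0.0]]
[[-1.01, 0.02, -1.95], [-0.0, -2.5, 0.0]]
[[-1.1, 0.02, -1.9], [-0.0, -2.5, 0.0]]
end [0.4511 0.0364 0.162 ] err deg 0.1
carry
[[-1.44, 0.75, 0.81], [0.1, 0.6, 0.1]]
[[-1.45, 0.75, 0.78], [0.1, 0.6, 0.1]]
[[-1.45, 0.75, 0.78], [0.1, 0.6, 0.1]]
[[-1.46, 0.76, 0.75], [0.1, 0.6, 0.1]]
[[-1.47, 0.77, 0.74], [0.1, 0.6, 0.1]]
[[-1.47, 0.76, 0.72], [0.1, 0.6, 0.1]]
[[-1.48, 0.77, 0.71], [0.1, 0.6, 0.1]]
[[-1.48, 0.78, 0.69], [0.1, 0.6, 0.1]]
end [ 0.5119 -0.0928  0.1861] err deg 0.44
(np.float64(3.3204134618562928e-09), array([ 0.30792082,  0.90915586, -1.30432222,  1.74953799,  1.15438063,
        1.81998237, -1.25581948]))
-30 [ 0.51187396 -0.2060224   0.14254239] (np.float64(1.9360339196725805e-24), array([-0.08042232,  0.49655307,  0.60206723,  1.77951576, -0.41287488,
        1.03168659,  0.69977584]))
-58 [ 0.51187396 -0.23994038  0.16349522] (np.float64(1.0808132075795348e-16), array([ 0.18072892,  0.86638459,  0.92865408,  1.49003257, -0.87242752,
        1.7198104 ,  1.25993691]))
```

>>> apply_moves:
  motion:
    - [[-0.6,0,-2.1],[0,-2.5,0],0]
    - [[-0.8,0,-2.1],[0,-2.5,0],0]
    - [[-0.9,0,-2.0],[0,-2.5,0],0]
    - [[-0.9,0,-2.0],[0,-2.5,0],0]
    - [[-1.0,0,-1.9],[0,-2.5,0],0]
    - [[-1.1,0,-1.9],[0,-2.5,0],0]
    - [[0,0,0],[0,0,0],0]

```text
time_s: 21.98
position: [0.45, 0.0376, 0.1612]
eef_rot: [1.81, 1.827, -0.651]
wrist_force: [0.3, -0.6, -5.3]
finger_gap: 0.408
grasp_force: 81.5
```

```bash
cat > t9.py <<'E'
from pose import *
import sys
rad=np.radians
s=robot.state(); print("q",s['joints'].round(3)); v=np.load("grip.npy"); g=v[:3]; G=R.from_rotvec(v[3:])
Q0=R.from_rotvec(s['eef_rot']); D0=Q0*G.inv(); Dm=D0.as_matrix(); o0=s['position']-D0.apply(g)
print("now el",np.degrees(np.arcsin(Dm[2,2])).round(1),"nose yaw",np.degrees(np.arctan2(Dm[1,2],Dm[0,2])).round(1),"outlet",(o0+D0.apply([-.022,0,.1835])).round(3),"foot",o0.round(3))
def T(D,o): return o+D.apply(g),D*G
P=q=None
for a in sys.argv[1:]: # yaw,el,outx,outy,outz,n
    y,el,x0,y0,z0,n=map(float,a.split(','))
    D=dframe(rad(y),rad(el)); X,Q=T(D,np.array([x0,y0,z0])-D.apply([-.022,0,.1835])); print(a); P,q=rows(X,Q,int(n),P,q)
E
python3 t9.py -- -90,10,.511,-.17,.17,7 -90,-25,.511,-.25,.14,6 -90,-58,.511,-.265,.085,6 2>&1 | sed 's/^--$//' || true
```

```text
q [-1.402  0.69   1.105  2.049  0.056  0.987 -0.357]
now el 14.9 nose yaw -89.1 outlet [ 0.45  -0.045  0.162] foot [0.447 0.138 0.136]
Traceback (most recent call last):
  File "t9.py", line 10, in <module>
    y,el,x0,y0,z0,n=map(float,a.split(','))
    ^^^^^^^^^^^^^^^
ValueError: could not convert string to float: '--'
```

```bash
python3 t9.py " -90,10,.511,-.17,.17,6" " -90,-12,.511,-.23,.15,4" " -90,-58,.511,-.265,.085,6"
```

```text
q [-1.402  0.69   1.105  2.049  0.056  0.987 -0.357]
now el 14.9 nose yaw -89.1 outlet [ 0.45  -0.045  0.162] foot [0.447 0.138 0.136]
 -90,10,.511,-.17,.17,6
[[-1.77, 1.01, 1.15], [0.1, 0.8, 0.1]]
[[-1.79, 1.02, 1.12], [0.1, 0.8, 0.1]]
[[-1.81, 1.02, 1.1], [0.1, 0.8, 0.1]]
[[-1.81, 1.03, 1.07], [0.1, 0.8, 0.1]]
[[-1.83, 1.03, 1.04], [0.1, 0.8, 0.1]]
[[-1.84, 1.04, 1.02], [0.1, 0.8, 0.1]]
end [ 0.5119 -0.0878  0.1762] err deg 0.24
 -90,-12,.511,-.23,.15,4
[[-1.55, 0.01, 0.76], [0.0, 5.5, 0.0]]
[[-1.61, 0.0, 0.62], [0.0, 5.5, 0.0]]
[[-1.67, 0.01, 0.45], [0.0, 5.5, 0.0]]
[[-1.7, 0.01, 0.29], [0.0, 5.5, 0.0]]
end [ 0.5119 -0.1561  0.1865] err deg 0.18
 -90,-58,.511,-.265,.085,6
[[-1.28, 0.01, 0.69], [0.0, 7.7, 0.0]]
[[-1.35, 0.0, 0.51], [0.0, 7.7, 0.0]]
[[-1.42, 0.01, 0.32], [0.0, 7.7, 0.0]]
[[-1.44, 0.0, 0.13], [0.0, 7.7, 0.0]]
[[-1.45, 0.01, -0.07], [0.0, 7.7, 0.0]]
[[-1.42, 0.01, -0.25], [0.0, 7.7, 0.0]]
end [ 0.5119 -0.2399  0.1635] err deg 0.26
```

>>> apply_moves:
  motion:
    - [[-1.8,1.0,1.1],[0.1,0.8,0.1],0]
    - [[-1.8,1.0,1.1],[0.1,0.8,0.1],0]
    - [[-1.8,1.0,1.1],[0.1,0.8,0.1],0]
    - [[-1.8,1.0,1.1],[0.1,0.8,0.1],0]
    - [[-1.8,1.0,1.0],[0.1,0.8,0.1],0]
    - [[-1.8,1.0,1.0],[0.1,0.8,0.1],0]
    - [[0,0,0],[0,0,0],0]

```text
time_s: 22.85
position: [0.5088, -0.0909, 0.1766]
eef_rot: [1.886, 1.864, -0.593]
wrist_force: [-0.4, 0.6, -5.4]
finger_gap: 0.409
grasp_force: 81.4
```

```bash
python3 t9.py " -90,-6,.511,-.235,.085,5" " -90,-60,.511,-.25,.08,7"
```

```text
q [-1.086  0.612  1.093  2.013  0.094  0.871 -0.138]
now el 10.1 nose yaw -90.3 outlet [ 0.507 -0.173  0.171] foot [0.508 0.011 0.16 ]
 -90,-6,.511,-.235,.085,5
[[-0.38, 0.08, 1.8], [-0.0, 3.2, -0.0]]
[[-0.47, 0.08, 1.77], [-0.0, 3.2, -0.0]]
[[-0.57, 0.07, 1.75], [-0.0, 3.2, -0.0]]
[[-0.67, 0.08, 1.71], [-0.0, 3.2, -0.0]]
[[-0.77, 0.08, 1.67], [-0.0, 3.2, -0.0]]
end [ 0.5119 -0.1577  0.1136] err deg 0.35
 -90,-60,.511,-.25,.08,7
[[-1.16, 0.01, -0.29], [0.0, 7.7, -0.1]]
[[-1.1, 0.01, -0.45], [0.0, 7.7, -0.1]]
[[-1.04, 0.01, -0.59], [0.0, 7.7, -0.1]]
[[-0.95, 0.0, -0.73], [0.0, 7.7, -0.1]]
[[-0.84, 0.01, -0.84], [0.0, 7.7, -0.1]]
[[-0.72, -0.0, -0.96], [0.0, 7.7, -0.1]]
[[-0.59, -0.0, -1.04], [0.0, 7.7, -0.1]]
end [ 0.5119 -0.2277  0.1594] err deg 0.49
```

>>> apply_moves:
  motion:
    - [[-0.4,0.1,1.8],[0,3.2,0],0]
    - [[-0.5,0.1,1.8],[0,3.2,0],0]
    - [[-0.6,0.1,1.7],[0,3.2,0],0]
    - [[-0.7,0.1,1.7],[0,3.2,0],0]
    - [[-0.8,0.1,1.7],[0,3.2,0],0]

```text
time_s: 23.48
position: [0.5132, -0.1563, 0.1134]
eef_rot: [2.051, 2.038, -0.342]
wrist_force: [0.2, 0.8, -5.9]
finger_gap: 0.409
grasp_force: 81.5
```

>>> apply_moves:
  motion:
    - [[-1.1,0,-0.3],[0,7.7,-0.1],0]
    - [[-1.1,0,-0.5],[0,7.7,-0.1],0]
    - [[-1.0,0,-0.6],[0,7.7,-0.1],0]
    - [[-0.9,0,-0.7],[0,7.7,-0.1],0]
    - [[-0.8,0,-0.8],[0,7.7,-0.1],0]
    - [[-0.7,0,-1.0],[0,7.7,-0.1],0]
    - [[-0.6,0,-1.0],[0,7.7,-0.1],0]
    - [[0,0,0],[0,0,0],0]

```text
time_s: 24.48
position: [0.512, -0.228, 0.1577]
eef_rot: [-1.875, -1.87, -0.586]
wrist_force: [-0.8, 0.8, -6.2]
finger_gap: 0.408
grasp_force: 83.9
```

```bash
cat > look.py <<'E'
from h import *
import sys
im=robot.camera("scene"); c=cam("scene")
for t in("slim_a","follower"):
    for m in robot.masks_of("scene",t): print(t,round(m['p'],2),np.round(m['uv']),m['pixels'].sum(),back(c,[m['uv']],.011)[0].round(3))
cv2.imwrite(sys.argv[1],cv2.resize(im[170:370,60:330,::-1],None,fx=2.9,fy=2.9,interpolation=2))
print(robot.state()['wrist_force'])
E
python3 t9.py; python3 look.py pics/sc2.png
```

```text
q [ 0.323  0.65   0.452  1.634 -0.702  1.444  1.035]
now el -59.6 nose yaw -89.7 outlet [ 0.511 -0.251  0.079] foot [ 0.511 -0.177  0.248]
slim_a 0.4 [146. 322.] 112 [ 0.536 -0.324  0.011]
follower 0.52 [159. 258.] 1954 [ 0.374 -0.164  0.011]
[ 0.0559415   0.22240799 -3.22936266]
```

View pics/sc2.png

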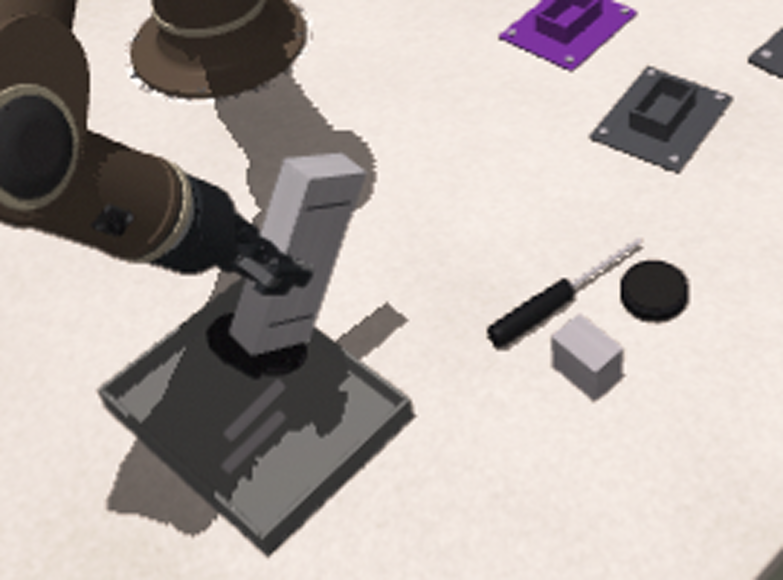

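Both blanks lie in the tray, at crop (255,410) and (255,440), and no follower shows. I'll raise the dispenser, bring it level and lay it back in the free space.

```bash
python3 t9.py " -90,-58,.511,-.24,.15,3" " -90,4,.45,-.065,.12,10" " -90,0,.45,-.065,.0125,7"
```

```text
q [ 0.316  0.645  0.45   1.636 -0.702  1.443  1.034]
now el -59.7 nose yaw -89.0 outlet [ 0.514 -0.246  0.081] foot [ 0.512 -0.173  0.25 ]
 -90,-58,.511,-.24,.15,3
[[1.55, -0.07, -1.72], [-0.0, -0.6, 0.2]]
[[1.52, -0.07, -1.73], [-0.0, -0.6, 0.2]]
[[1.51, -0.07, -1.75], [-0.0, -0.6, 0.2]]
end [ 0.5119 -0.215   0.2285] err deg 0.21
 -90,4,.45,-.065,.12,10
[[1.42, -0.61, 2.05], [-0.1, -6.2, 0.0]]
[[1.63, -0.62, 1.88], [-0.1, -6.2, 0.0]]
[[1.83, -0.62, 1.7], [-0.1, -6.2, 0.0]]
[[2.0, -0.62, 1.48], [-0.1, -6.2, 0.0]]
[[2.14, -0.63, 1.26], [-0.1, -6.2, 0.0]]
[[2.27, -0.62, 1.02], [-0.1, -6.2, 0.0]]
[[2.37, -0.63, 0.77], [-0.1, -6.2, 0.0]]
[[2.44, -0.63, 0.51], [-0.1, -6.2, 0.0]]
[[2.48, -0.63, 0.24], [-0.1, -6.2, 0.0]]
[[2.48, -0.63, -0.03], [-0.1, -6.2, 0.0]]
end [0.4509 0.016  0.1347] err deg 0.48
 -90,0,.45,-.065,.0125,7
[[0.69, -0.02, 1.28], [0.1, 0.6, -0.0]]
[[0.67, -0.01, 1.29], [0.1, 0.6, -0.0]]
[[0.66, -0.01, 1.3], [0.1, 0.6, -0.0]]
[[0.65, -0.01, 1.3], [0.1, 0.6, -0.0]]
[[0.64, -0.01, 1.31], [0.1, 0.6, -0.0]]
[[0.62, 0.0, 1.32], [0.1, 0.6, -0.0]]
[[0.6, -0.0, 1.32], [0.1, 0.6, -0.0]]
end [0.4509 0.0148 0.0329] err deg 0.26
```

>>> apply_moves:
  motion:
    - [[1.5,-0.1,-1.7],[0,-0.6,0.2],0]
    - [[1.5,-0.1,-1.7],[0,-0.6,0.2],0]
    - [[1.5,-0.1,-1.7],[0,-0.6,0.2],0]
    - [[1.4,-0.6,2.0],[-0.1,-6.2,0],0]
    - [[1.6,-0.6,1.9],[-0.1,-6.2,0],0]
    - [[1.8,-0.6,1.7],[-0.1,-6.2,0],0]
    - [[2.0,-0.6,1.5],[-0.1,-6.2,0],0]
    - [[2.1,-0.6,1.3],[-0.1,-6.2,0],0]

```text
time_s: 25.62
position: [0.4817, -0.1002, 0.1822]
eef_rot: [-2.215, -2.199, -0.047]
wrist_force: [0.1, 0.0, -6.2]
finger_gap: 0.413
grasp_force: 84.0
```

>>> apply_moves:
  motion:
    - [[2.3,-0.6,1.0],[-0.1,-6.2,0],0]
    - [[2.4,-0.6,0.8],[-0.1,-6.2,0],0]
    - [[2.4,-0.6,0.5],[-0.1,-6.2,0],0]
    - [[2.5,-0.6,0.2],[-0.1,-6.2,0],0]
    - [[2.5,-0.6,0],[-0.1,-6.2,0],0]
    - [[0,0,0],[0,0,0],0]

```text
time_s: 26.38
position: [0.4527, 0.0198, 0.1332]
eef_rot: [1.936, 1.934, -0.485]
wrist_force: [-0.5, -1.6, -5.8]
finger_gap: 0.413
grasp_force: 83.6
```

```bash
python3 t9.py " -90,0,.45,-.065,.0135,7"
```

```text
q [-0.973  0.409  0.597  2.099  0.306  0.913 -0.609]
now el 4.1 nose yaw -89.5 outlet [ 0.453 -0.061  0.119] foot [0.451 0.123 0.127]
 -90,0,.45,-.065,.0135,7
[[0.62, -0.04, 1.28], [0.1, 0.6, 0.0]]
[[0.61, -0.04, 1.28], [0.1, 0.6, 0.0]]
[[0.6, -0.04, 1.29], [0.1, 0.6, 0.0]]
[[0.58, -0.04, 1.3], [0.1, 0.6, 0.0]]
[[0.57, -0.03, 1.3], [0.1, 0.6, 0.0]]
[[0.55, -0.03, 1.31], [0.1, 0.6, 0.0]]
[[0.54, -0.03, 1.31], [0.1, 0.6, 0.0]]
end [0.4509 0.0148 0.0339] err deg 0.24
```

>>> apply_moves:
  motion:
    - [[0.6,0,1.3],[0,0.6,0],0]
    - [[0.6,0,1.3],[0,0.6,0],0]
    - [[0.6,0,1.3],[0,0.6,0],0]
    - [[0.6,0,1.3],[0,0.6,0],0]
    - [[0.6,0,1.3],[0,0.6,0],0]
    - [[0.5,0,1.3],[0,0.6,0],0]
    - [[0.5,0,1.3],[0,0.5,0],0]
    - [[0,0,0],[0,0,0],0]

```text
time_s: 27.38
position: [0.4538, 0.0082, 0.0344]
eef_rot: [1.988, 1.97, -0.424]
wrist_force: [-0.4, -0.3, -5.8]
finger_gap: 0.414
grasp_force: 81.7
```

```bash
python3 t9.py
```

```text
q [-0.843  0.564  0.526  2.166  0.224  0.64  -0.567]
now el 0.0 nose yaw -90.0 outlet [ 0.453 -0.072  0.014] foot [0.453 0.112 0.036]
```

Last 3 mm down to contact.

>>> apply_moves:
  motion:
    - [[0.05,0,0.15],[0,0,0],0]
    - [[0.05,0,0.1],[0,0,0],0]
    - [[0,0,0],[0,0,0],0]

```text
time_s: 27.75
position: [0.4543, 0.0084, 0.033]
eef_rot: [1.986, 1.97, -0.424]
wrist_force: [-2.8, 3.4, 14.2]
finger_gap: 0.41
grasp_force: 84.1
```

>>> apply_moves:
  motion:
    - [[0.05,0,0.1],[0,0,0],0]
    - [[0,0,0],[0,0,0],0]

```text
time_s: 28.0
position: [0.4546, 0.0084, 0.0327]
eef_rot: [1.986, 1.969, -0.424]
wrist_force: [-5.5, 5.0, 29.1]
finger_gap: 0.415
grasp_force: 86.0
```

Contact made. Release, then back out along the tool axis.

>>> apply_moves:
  motion:
    - [[-0.05,0,-0.15],[0,0,0],0]
    - [[0,0,0],[0,0,0],0.48]
    - [[0,0,0],[0,0,0],0.6]
    - [[0,0,0],[0,0,0],0.8]
    - [[0,0,0],[0,0,0],1]
    - [[0,0,-2],[0,0,0],1]
    - [[0,0,-3],[0,0,0],1]
    - [[0,0,-3],[0,0,0],1]

```text
time_s: 29.0
position: [0.453, 0.0423, 0.1054]
eef_rot: [1.986, 1.971, -0.425]
wrist_force: [0.8, 0.1, 0.4]
finger_gap: 0.994
grasp_force: 0.0
```

>>> apply_moves:
  motion:
    - [[0,0,-4],[0,0,0],1]
    - [[0,0,-5],[0,0,0],1]
    - [[0,0,-5],[0,0,0],1]
    - [[0,0,-3],[0,0,0],1]
    - [[0,0,0],[0,0,0],1]

```text
time_s: 29.62
position: [0.4526, 0.1148, 0.2604]
eef_rot: [1.985, 1.972, -0.419]
wrist_force: [-0.5, -0.1, -0.7]
finger_gap: 1.0
grasp_force: 0.0
```

```bash
python3 look.py pics/sc3.png
```

```text
slim_a 0.64 [150. 322.] 148 [ 0.542 -0.318  0.011]
slim_a 0.41 [146. 310.] 80 [ 0.503 -0.303  0.011]
follower 0.68 [147. 310.] 116 [ 0.505 -0.3    0.011]
[-0.53460968  0.91399969 -1.14504545]
```

View pics/sc3.png

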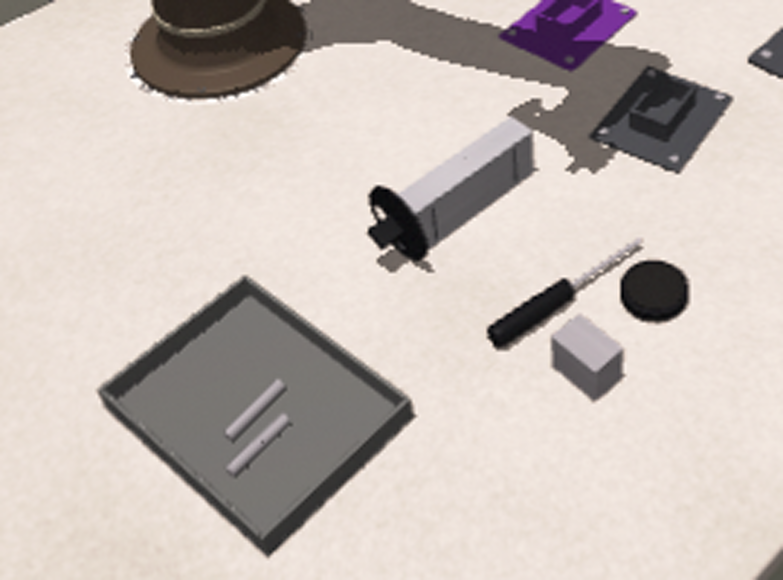

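The picture shows both blanks in the tray, at (255,410) and (258,445). The dispenser lies flat and clear at (450,190), and the driver, cap and focus block stand where they were.

```bash
python3 -c "
from rig import robot
print(robot.finish_job())"
```

```text
the job is handed in; nothing more can be done
None
```

I handed the job in at about 30 s: the dial is on the medium hole, both blanks are in the tray, no follower came out, and the dispenser lies flat on the bench, released and clear of the tray, stand and bystanders.

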